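# Tip the heating blocks onto their bases and load the dry-block heater

## Task

Load the blue heater: tip the aluminium heating blocks over the yellow-marked edge of the green step so that they land copper base down on the bench, and set every one squarely upright, copper down, centred on a brass pad of its own (any pad). Once all are seated, press the red start button fully and let go; leave the bottles and the beaker alone.

Things in the scene. Friction and masses are not known exactly. Their poses are not given: they have to be found in the camera images.
- block1: aluminium heating block, 50 x 45 x 40 mm (own x, y, z), about 0.23 kg, origin at its centre. Its +x end is the base, a copper plate; its -x end has six dark wells. It starts lying on the green step, z up, copper end roughly (within 0.3 rad) towards the drop. Base down = own x points straight down, block 50 mm high. One of up to four alike; absent ones read None
- block2: aluminium heating block, 50 x 45 x 40 mm (own x, y, z), about 0.23 kg, origin at its centre. Its +x end is the base, a copper plate; its -x end has six dark wells. It starts lying on the green step, z up, copper end roughly (within 0.3 rad) towards the drop. Base down = own x points straight down, block 50 mm high. One of up to four alike; absent ones read None
- block3: aluminium heating block, 50 x 45 x 40 mm (own x, y, z), about 0.23 kg, origin at its centre. Its +x end is the base, a copper plate; its -x end has six dark wells. It starts lying on the green step, z up, copper end roughly (within 0.3 rad) towards the drop. Base down = own x points straight down, block 50 mm high. One of up to four alike; absent ones read None
- block4: aluminium heating block, 50 x 45 x 40 mm (own x, y, z), about 0.23 kg, origin at its centre. Its +x end is the base, a copper plate; its -x end has six dark wells. It starts lying on the green step, z up, copper end roughly (within 0.3 rad) towards the drop. Base down = own x points straight down, block 50 mm high. One of up to four alike; absent ones read None
- step: fixed dark green platform, 120 (own x) x 400 (own y) x 30 mm high, top at z = 0.030, upright sides; origin at the centre of its underside. Its +x side, with a thin yellow line along the top edge, is the drop: a plain 30 mm step down to the bench, with at least 60 mm of clear bench before it. A block whose centre passes that edge tips over it by itself
- step_edge (a point): middle of the step's top edge on the drop side (own x = +0.060, z = 0.030)
- heater: fixed blue dry-block heater, housing 100 mm (own x) by 400 mm (own y, from -0.170 to +0.230), top at z = 0.032; origin under the middle of its row of pads. Four brass pads 28 x 28 mm stand 8 mm above the housing (tops at z = 0.040), 80 mm apart along its y
- pad1 (a point): centre of the top of brass pad 1 (z = 0.040); pad is 28 mm square, so the block overhangs it all round
- pad2 (a point): centre of the top of brass pad 2 (z = 0.040); pad is 28 mm square, so the block overhangs it all round
- pad3 (a point): centre of the top of brass pad 3 (z = 0.040); pad is 28 mm square, so the block overhangs it all round
- pad4 (a point): centre of the top of brass pad 4 (z = 0.040); pad is 28 mm square, so the block overhangs it all round
- start (a joint): travel of the red start button, 0 released, 0.006 m fully down; spring, about 5 N fully down, returns when let go
- start_top (a point): centre of the top of the red start button (radius 14 mm, pressed straight down), on the +y end of the heater
- green_bottle: loose green bottle, radius 30 mm, 110 mm high, origin under its centre; leave alone
- blue_bottle: loose blue bottle, radius 30 mm, 120 mm high, origin under its centre; leave alone
- beaker: loose glass beaker, radius 35 mm, 90 mm high, origin under its centre; leave alone
There are look-alikes about, which are no part of the job. Leave any purple look-alike of the block4 alone.

How it is judged:
By the outcome, as a careful person would: the job done as asked, in the order asked, and still so for the second after the job is handed in, with the robot touching nothing.
Of block1, block2, block3, block4 only 3 to 4 are there at a start; the rules pass over those that are not, and their reading is None.
At some moment in a run one of block1, block2, block3, block4 may be knocked a few centimetres aside while the robot is not near it.
Once in a run the grip may slacken for a moment while it holds something.
It also fails if it takes over 210 s, if anything falls off the work surface, if the arm or the gripper's body presses on something with over 40 N, if the wrist force passes 120 N, or if a joint passes its speed limit or range.

## Robot

A 6-joint arm with a two-finger parallel gripper is mounted at the origin on the work surface. World frame = base frame: x ahead of the robot, y to its left, z up, the work surface at z = 0. Lengths are in m, angles in rad, forces in N, time in s.
With the tool pointing down it reaches from about 0.325 to 0.85 m from the base axis. Payload 4.4 kg.
Tool frame: the origin (TCP) lies midway between the tips of the shut fingers; the grasp point (between the pads) lies 19 mm behind it; z points along the fingers, y is the line along which they close (so a half turn about z gives the same grasp; the last joint's range is limited). The gripper opens to 94 mm and grips with 3 to 60 N. Pads are 16 mm wide; open, the fingers measure 119 mm over their backs; the gripper's body (75 mm by 177 mm) begins 78 mm behind the grasp point.
Start: joints at [1.141, 0.207, 1.542, -0, 1.393, -0.15], TCP at [0.158, 0.553, 0.205] pointing down, gripper open.
Joint ranges: [-2.73, 2.73], [-0.86, 2.22], [0.23, 2.46], [-1.11, 4.25], [0.08, 2.63], [-2.82, 2.82]. Speed limits (rad/s): [2.79, 2.79, 3.14, 3.14, 3.14, 3.14].

## Interface

Orientations are given as [roll, pitch, yaw] about the fixed x, y, z axes, in that order (R = Rz(yaw) Ry(pitch) Rx(roll)).
In Python, from bench import bot gives the robot as it stands.
- The arm moves only by the shell command python3 -m creep 'ROWS' [OPENING] [FORCE]. ROWS is JSON, a list of rows, each an object of numbers: "dx", "dy", "dz": the shift along the tool's x, y, z in cm; "yaw": the turn about the tool's z in rad. A call has 1 to 12 rows; each row shifts and turns the commanded pose from where the row before left it, along the tool's axes as they then stand; what a row does not reach is not made up. A row lasts 1/10 s, in which the tool goes at most 50 mm and 8.59 degrees, less where a joint would pass 70% of its speed; a pose out of reach is approached as far as the arm can. A call is refused whole if a number of a shift passes 5 or a number of a turn 0.15, either way. A call with a gripper value outside its range is refused whole. OPENING is the finger opening in cm, from 0 to 9.4, set as the call begins (- or left out, the last holds). The fingers move at their own pace and stop on an object; FORCE is the grip in N (left out, the last holds). Time passes only in rows, so rows that do not move let the fingers close. It gives the time, the measured TCP pose, the force, the opening and the grip force at its end, in the units of the state.
- bot.read_state(): the state, without advancing time (a new reading comes with each control period).
- bot.grab_frame(name): name is "side" or "top"; returns the picture (480x640x3 uint8, red, green, blue); there is no depth.
- bot.calibration(name): a dict with "K" (3x3 intrinsics, pixels), "T" (4x4, takes a point from camera to world coordinates). Camera axes: x right, y down, z forward; pixel columns grow to the right and rows downward; lengths in m; the calibration is good to about 2 mm. A picture is of the moment at which its call begins. calibration takes no time and is no camera call.
- bot.sign_off(): hands the job in; it is judged then, once.
The state is a dict: "clock": time; "joints": joint angles; "qvel": joint speeds; "joint_efforts": joint torques, N m; "position": TCP position; "orientation": TCP orientation; "force": force on the tool from outside, world axes, zero at the start; "ft_torque": the same for the moment, N m; "width": finger opening in m; "gripper_force": force on a finger pad.
Only numpy, scipy, OpenCV 4.12 (cv2) and the standard library are available. Lean on these libraries where they do the work, as an engineer would, in place of code of your own. Each camera call takes 0.05 s, during which the arm holds its last target. There are 200 camera calls.

## Working session

There is one attempt and no reset: what is moved stays moved. The work goes in short steps, Python scripts to look and compute and a shell command to move; the robot and the scene stay as the last step left them, time stands still between calls to the robot, and variables do not carry over. Pictures are saved under pics/ and viewed, at most 14 in all, crops included, and the job is handed in when it is done.

```bash
ls; mkdir -p pics; python3 - <<'E'
from bench import bot
import cv2,numpy as np
for n in("top","side"):
    im=bot.grab_frame(n); cv2.imwrite(f"pics/{n}0.png",im[:,:,::-1])
    c=bot.calibration(n); print(n,np.round(c["K"],1).tolist(),np.round(c["T"],4).tolist())
print(bot.read_state())
E
```

```text
pics
top [[459.5, 0.0, 327.3], [0.0, 459.5, 236.3], [0.0, 0.0, 1.0]] [[-0.0024, -0.997, 0.0777, 0.4142], [-1.0, 0.0024, -0.0004, -0.0067], [0.0002, -0.0777, -0.997, 1.1667], [0.0, 0.0, 0.0, 1.0]]
side [[616.5, 0.0, 332.0], [0.0, 616.5, 227.8], [0.0, 0.0, 1.0]] [[-0.9957, -0.0438, 0.0815, 0.3702], [-0.0917, 0.5792, -0.81, 1.3088], [-0.0117, -0.814, -0.5808, 1.0344], [0.0, 0.0, 0.0, 1.0]]
{'clock': 0.1, 'joints': array([ 1.14147889e+00,  2.07332328e-01,  1.54274694e+00, -1.81082824e-05,
        1.39350173e+00, -1.50503344e-01]), 'qvel': array([-0.00102833, -0.00101548, -0.00376688, -0.00059265,  0.00013485,
        0.00040274]), 'joint_efforts': array([-3.30164912e-04, -3.71864712e+01, -2.82292163e+01,  7.00617093e-02,
        3.11710406e-02, -3.81018071e-05]), 'position': array([0.15797265, 0.5521451 , 0.20443874]), 'orientation': array([-3.13962412e+00, -2.80506062e-04,  2.86278150e+00]), 'force': array([ 0.18824789,  0.56334383, -0.54425591]), 'ft_torque': array([ 0.02973872, -0.0070883 ,  0.05063806]), 'gripper_force': 0.0, 'width': 0.09371047674895053}
```

View pics/top0.png

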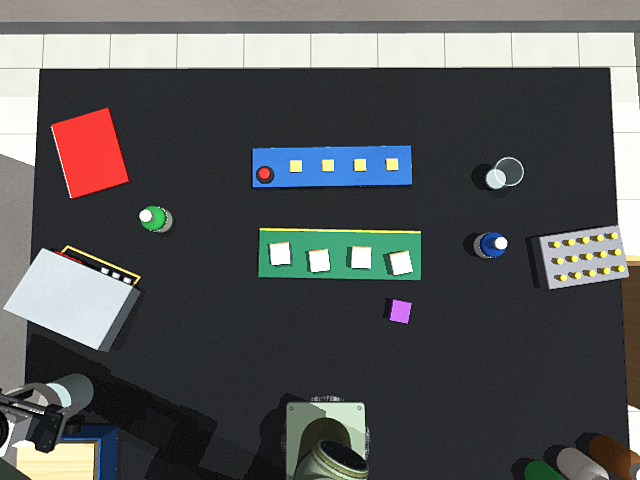

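View pics/side0.png

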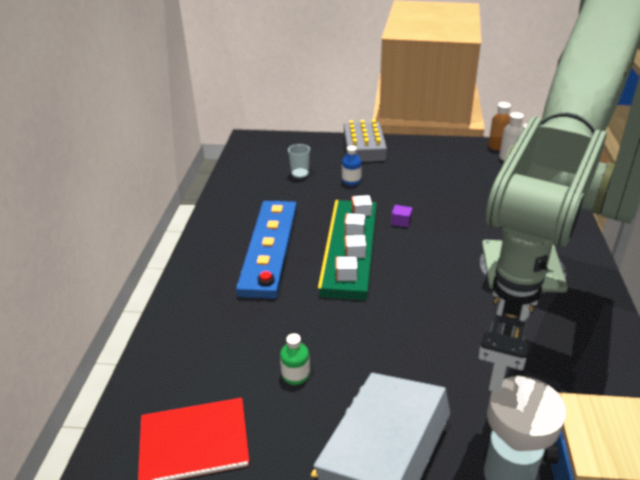

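The top view shows four blocks on the step at about (280,254), (319,260), (361,258) and (401,262). The yellow edge is near row 230, the pads are at (296,166), (328,166), (360,165) and (392,164), and the button is at (264,174). The purple look-alike is at (400,312). The side view shows the same items.

```bash
cat > h.py <<'E'
from bench import bot
import cv2,numpy as np
from scipy.spatial.transform import Rotation as Ro
def ray(n,p):
    c=bot.calibration(n);K=np.array(c["K"]);T=np.array(c["T"])
    d=T[:3,:3]@np.linalg.solve(K,[p[0],p[1],1]);return T[:3,3],d
def plane(n,p,z):
    o,d=ray(n,p);return o+d*(z-o[2])/d[2]
def tri(a,b):
    (o1,d1),(o2,d2)=ray("top",a),ray("side",b)
    s=np.linalg.lstsq(np.c_[d1,-d2],o2-o1,rcond=None)[0]
    p,q=o1+s[0]*d1,o2+s[1]*d2;return (p+q)/2,np.linalg.norm(p-q)
def blobs(im,lo,hi,amin=30,amax=3000):
    m=cv2.inRange(cv2.cvtColor(im,cv2.COLOR_RGB2HSV),lo,hi)
    cs,_=cv2.findContours(m,cv2.RETR_EXTERNAL,cv2.CHAIN_APPROX_NONE)
    out=[]
    for c in cs:
        if amin<=cv2.contourArea(c)<=amax:
            k=np.zeros_like(m);cv2.drawContours(k,[c],-1,1,-1);M=cv2.moments(k,True)
            out.append((M["m10"]/M["m00"],M["m01"]/M["m00"],c))
    return sorted(out,key=lambda t:t[0])
WHITE=((0,0,150),(179,60,255));YEL=((15,60,120),(35,255,255))
def inreg(b,x0,x1,y0,y1): return [t for t in b if x0<t[0]<x1 and y0<t[1]<y1]
def rect(n,c,z):
    P=np.array([plane(n,q[0],z)[:2] for q in c]).astype(np.float32)*1000
    return cv2.minAreaRect(P)
def state():
    s=bot.read_state();print("t",round(s["clock"],2),"pos",np.round(s["position"],4),"yaw",np.round(s["orientation"],3),"w",round(s["width"],4),"F",np.round(s["force"],1),"g",round(s["gripper_force"],1));return s
def todo(x,y,z,yaw):
    "rows needed: tool-axis shift in cm after turning, and turn about tool z"
    s=state();R=Ro.from_euler("xyz",s["orientation"]).as_matrix()
    t=(s["orientation"][2]-yaw+np.pi/2)%np.pi-np.pi/2
    print("now-axes cm",np.round(100*R.T@(np.array([x,y,z])-s["position"]),2),"turn",round(t,3))
E
python3 - <<'E'
from h import *
t=bot.grab_frame("top");s=bot.grab_frame("side")
bt=inreg(blobs(t,*WHITE,100),250,430,235,285)
for x,y,c in bt: 
    r=rect("top",c,.07);print("block top",round(x,1),round(y,1),np.round(r[0],1),np.round(r[1],1),round(r[2],1), cv2.contourArea(c))
pt=inreg(blobs(t,*YEL,20),250,420,150,185);ps=inreg(blobs(s,*YEL,10),240,300,200,270)
ps=sorted(ps,key=lambda q:-q[1])
for a,b in zip(pt,ps): print("pad",np.round(a[:2],1),np.round(b[:2],1),np.round(plane("top",a[:2],.04),4),[np.round(v,4) for v in tri(a[:2],b[:2])])
for n,im,reg in(("top",t,(250,280,150,190)),("side",s,(255,275,260,290))):
    for q in inreg(blobs(im,(0,150,120),(8,255,255),20),*reg): print("btn",n,np.round(q[:2],1),np.round(plane(n,q[:2],.045),4))
m=cv2.inRange(cv2.cvtColor(t,cv2.COLOR_RGB2HSV),*YEL);v,u=np.nonzero(m[222:240,255:425]);
f=np.polyfit(u+255,v+222,1);print("edge",[np.round(plane("top",(k,np.polyval(f,k)),.03),4) for k in(260,340,420)])
bs=inreg(blobs(s,*WHITE,60),325,380,190,290)
for q in bs: print("side white",np.round(q[:2],1),cv2.boundingRect(q[2]),cv2.contourArea(q[2]))
for n,im,reg in(("top",t,(250,430,150,290)),("side",s,(230,390,195,300))):
  for nm,lo,hi in(("green",(60,120,40),(90,255,255)),("blue",(100,150,80),(120,255,255))):
    for q in inreg(blobs(im,lo,hi,500,20000),*reg): print(nm,n,cv2.minAreaRect(q[2]))
E
```

```text
block top 279.6 253.9 [457.9 107. ] [48.  46.3] 5.1 352.5
block top 319.0 260.8 [441.2  13. ] [47.9 46.3] 6.2 353.5
block top 360.8 257.7 [447.7 -86.1] [45.3 47.7] 89.4 352.0
block top 400.8 263.2 [ 435.  -181.9] [47.8 46.4] 11.8 356.5
pad [295.5 166. ] [262.9 259.5] [0.6777 0.0717 0.04  ] [array([0.6776, 0.0719, 0.0364]), np.float64(0.0018)]
pad [327.6 165.2] [267.9 241.4] [ 0.6795 -0.0081  0.04  ] [array([ 0.6792, -0.0082,  0.0355]), np.float64(0.0026)]
pad [359.7 164.6] [272.6 224.2] [ 0.6808 -0.088   0.04  ] [array([ 0.6802, -0.0883,  0.0363]), np.float64(0.0028)]
pad [391.5 164. ] [276.5 208.4] [ 0.6821 -0.1674  0.04  ] [array([ 0.6819, -0.1679,  0.0366]), np.float64(0.0019)]
btn top [264.  173.1] [0.6589 0.1492 0.045 ]
btn side [265.3 276.2] [0.6559 0.1483 0.045 ]
edge [array([0.5227, 0.1601, 0.03  ]), array([ 0.5183, -0.0386,  0.03  ]), array([ 0.514 , -0.2373,  0.03  ])]
side white [346.7 262.5] (337, 255, 21, 15) 253.5
side white [355.4 218.8] (346, 213, 20, 13) 203.5
side white [355.8 240.6] (346, 234, 20, 14) 230.0
side white [362.  200.4] (353, 195, 19, 12) 169.5
green top ((339.2073669433594, 254.92564392089844), (162.49819946289062, 46.85374069213867), 1.123302698135376)
blue top ((331.39593505859375, 165.77462768554688), (39.70252990722656, 159.5009002685547), 88.9583740234375)
green side ((347.5148620605469, 249.35150146484375), (48.45831298828125, 99.70272827148438), 5.710593223571777)
blue side ((265.8076171875, 248.18287658691406), (40.99995803833008, 103.60401916503906), 12.757532119750977)
```

```bash
python3 - <<'E'
import cv2,numpy as np
a=cv2.imread("pics/top0.png")[140:290,245:430];b=cv2.imread("pics/side0.png")[190:305,230:420]
a=cv2.resize(a,None,fx=3,fy=2,interpolation=cv2.INTER_CUBIC) if 0 else cv2.resize(a,(555,450)[0:2],interpolation=cv2.INTER_CUBIC)
cv2.imwrite("pics/c0.png",cv2.resize(cv2.imread("pics/side0.png")[190:305,230:420],(760,460),interpolation=cv2.INTER_CUBIC))
E
```

```text
(no output)
```

View pics/c0.png

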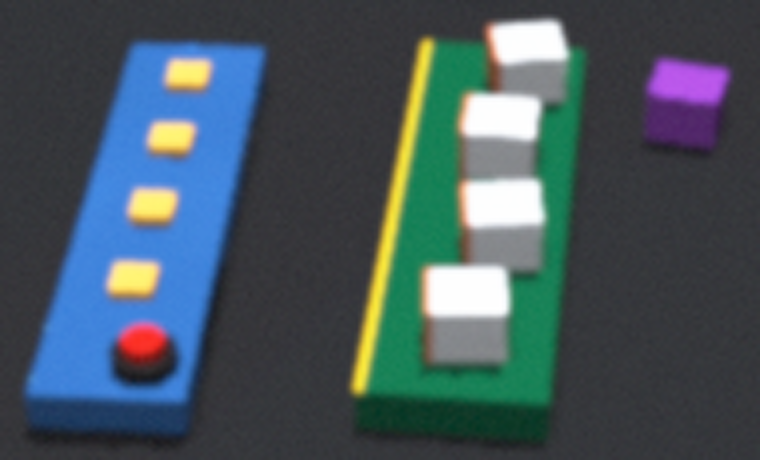

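```bash
python3 -m creep '[{"dz":-2.5,"yaw":-0.13},{"dz":-2,"yaw":-0.127},{}]' 2 20; python3 -c "
from h import *
todo(.390,.107,.25,np.pi-.02)"
```

```text
t 0.2 pos [0.158  0.5524 0.2047] yaw [-3.14  -0.     2.863] w 0.0941 F [-0.5 -0.1 -0.2] g 0.0
now-axes cm [-34.56 -36.44  -4.49] turn -0.259$[0]: bad value
```

```bash
python3 -m creep '[{"dx":0,"dy":0,"dz":-2.5,"yaw":-0.13},{"dx":0,"dy":0,"dz":-2,"yaw":-0.127},{"dx":0,"dy":0,"dz":0,"yaw":0}]' 2 20; python3 -c "
from h import *
todo(.390,.107,.25,np.pi-.02)"
```

```text
clock: 0.5
position: [0.159, 0.5546, 0.2537]
orientation: [3.136, 0.002, 3.12]
force: [0.4, 0.8, 1.3]
width: 0.0737
gripper_force: 0.0
t 0.5 pos [0.159  0.5546 0.2537] yaw [3.136e+00 2.000e-03 3.120e+00] w 0.0737 F [0.4 0.8 1.3] g 0.0
now-axes cm [-24.08 -44.25   0.17] turn -0.002
```

```bash
R='x'; python3 -m creep '[{"dx":-2.2,"dy":-4,"dz":0,"yaw":0},{"dx":-2.2,"dy":-4,"dz":0,"yaw":0},{"dx":-2.2,"dy":-4,"dz":0,"yaw":0},{"dx":-2.2,"dy":-4,"dz":0,"yaw":0},{"dx":-2.2,"dy":-4,"dz":0,"yaw":0},{"dx":-2.2,"dy":-4,"dz":0,"yaw":0},{"dx":-2.2,"dy":-4,"dz":0,"yaw":0},{"dx":-2.2,"dy":-4,"dz":0,"yaw":0},{"dx":-2.2,"dy":-4,"dz":0,"yaw":0},{"dx":-2.2,"dy":-4,"dz":0,"yaw":0},{"dx":-2.2,"dy":-4,"dz":0,"yaw":0},{"dx":0,"dy":0,"dz":0,"yaw":0}]' >/dev/null; python3 -c "
from h import *
todo(.395,.107,.043,np.pi-.02)"
```

```text
t 1.7 pos [0.392  0.1032 0.2494] yaw [-3.140e+00 -1.000e-03  3.109e+00] w 0.0199 F [-0.3  0.5 -0.4] g 0.0
now-axes cm [-0.3   0.43 20.64] turn -0.013
```

```bash
python3 -m creep '[{"dx":0,"dy":0.5,"dz":4,"yaw":-0.013},{"dx":0,"dy":0,"dz":4,"yaw":0},{"dx":0,"dy":0,"dz":4,"yaw":0},{"dx":0,"dy":0,"dz":4,"yaw":0},{"dx":0,"dy":0,"dz":3,"yaw":0},{"dx":0,"dy":0,"dz":1.6,"yaw":0},{"dx":0,"dy":0,"dz":0,"yaw":0},{"dx":-1,"dy":0,"dz":0,"yaw":0},{"dx":-1,"dy":0,"dz":0,"yaw":0},{"dx":-1,"dy":0,"dz":0,"yaw":0},{"dx":0,"dy":0,"dz":0,"yaw":0}]' >/dev/null; python3 -c "
from h import *
todo(.4865,.107,.043,np.pi-.02)"
```

```text
t 2.8 pos [0.4239 0.1124 0.0459] yaw [3.141 0.004 3.132] w 0.0201 F [ 0.3 -0.2 -0.5] g 0.0
now-axes cm [-6.26 -0.49  0.32] turn 0.011
```

```bash
python3 -m creep '[{"dx":-0.7,"dy":-0.4,"dz":0.2,"yaw":0.01},{"dx":-0.7,"dy":0,"dz":0,"yaw":0},{"dx":-0.7,"dy":0,"dz":0,"yaw":0},{"dx":-0.7,"dy":0,"dz":0,"yaw":0},{"dx":-0.7,"dy":0,"dz":0,"yaw":0},{"dx":-0.7,"dy":0,"dz":0,"yaw":0},{"dx":-0.7,"dy":0,"dz":0,"yaw":0},{"dx":-0.4,"dy":0,"dz":0,"yaw":0},{"dx":0,"dy":0,"dz":0,"yaw":0}]' >/dev/null; python3 -c "
from h import *
todo(.4865,.107,.043,np.pi-.02)
t=bot.grab_frame('top');s=bot.grab_frame('side')
a=cv2.resize(t[140:290,245:430],(555,450),interpolation=cv2.INTER_CUBIC)
b=cv2.resize(s[190:310,230:420],(720,455),interpolation=cv2.INTER_CUBIC)[:450,150:400]
cv2.imwrite('pics/p1.png',np.hstack([a[:,:545],b])[:,:,::-1])"
```

```text
t 3.7 pos [0.4747 0.1074 0.0426] yaw [3.142e+00 1.000e-03 3.123e+00] w 0.0199 F [-0.8 -0.   0.1] g 0.0
now-axes cm [-1.18 -0.02 -0.04] turn 0.001
```

View pics/p1.png

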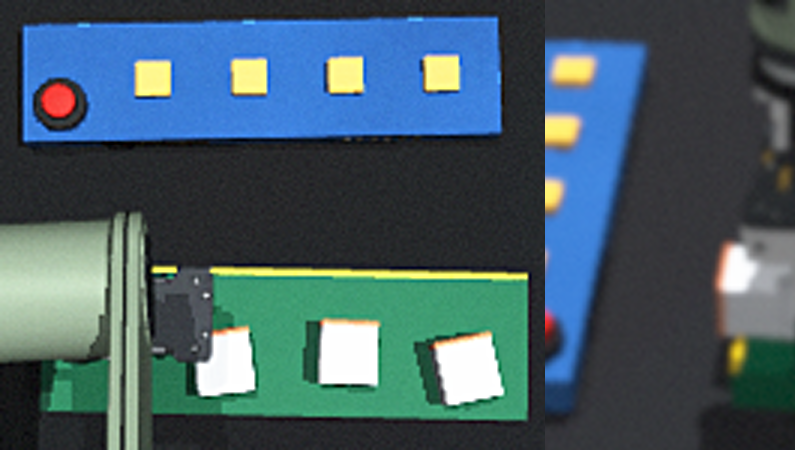

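The crop shows block 1 overhanging the yellow edge at about (720,290), still flat. I'll push it on slowly.

```bash
python3 -m creep '[{"dx":-0.3,"dy":0,"dz":0,"yaw":0},{"dx":-0.3,"dy":0,"dz":0,"yaw":0},{"dx":-0.3,"dy":0,"dz":0,"yaw":0},{"dx":-0.3,"dy":0,"dz":0,"yaw":0},{"dx":-0.3,"dy":0,"dz":0,"yaw":0},{"dx":-0.2,"dy":0,"dz":0,"yaw":0},{"dx":0,"dy":0,"dz":0,"yaw":0},{"dx":0,"dy":0,"dz":0,"yaw":0},{"dx":0,"dy":0,"dz":0,"yaw":0},{"dx":0,"dy":0,"dz":0,"yaw":0}]' >/dev/null; python3 -c "
from h import *
todo(.4865,.107,.043,np.pi-.02)
s=bot.grab_frame('side')
b=cv2.resize(s[190:310,230:420],(760,480),interpolation=cv2.INTER_CUBIC)
cv2.imwrite('pics/p2.png',b[:,:,::-1])"
```

```text
t 4.8 pos [0.491  0.1071 0.0425] yaw [-3.142e+00  1.000e-03  3.123e+00] w 0.0198 F [-0.6 -0.6  0.1] g 0.0
now-axes cm [ 0.45 -0.02 -0.05] turn 0.001
```

View pics/p2.png

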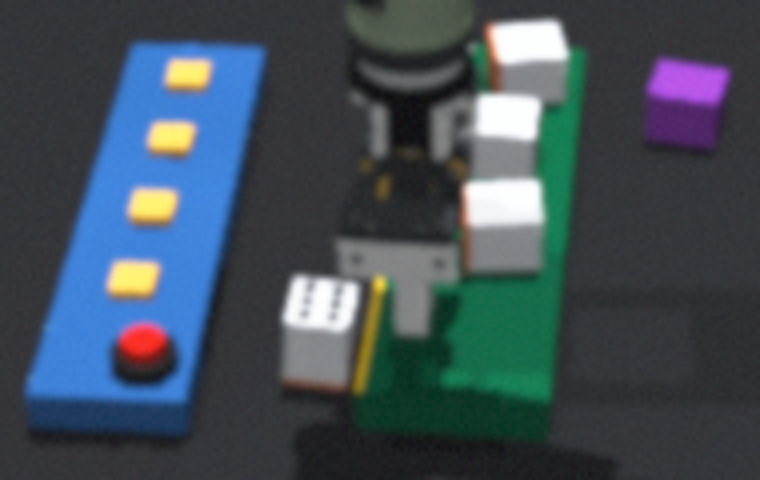

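Block 1 stands on its copper base next to the step, wells up, at about (320,330). On to block 2.

```bash
python3 -m creep '[{"dx":0.5,"dy":0,"dz":-3,"yaw":0},{"dx":0.5,"dy":0,"dz":-3,"yaw":0},{"dx":2.7,"dy":-3,"dz":0,"yaw":0},{"dx":3,"dy":-3,"dz":0,"yaw":0},{"dx":3,"dy":-3.4,"dz":0,"yaw":0},{"dx":0,"dy":0,"dz":3,"yaw":0},{"dx":0,"dy":0,"dz":3,"yaw":0},{"dx":0,"dy":0,"dz":0,"yaw":0}]' >/dev/null; python3 -c "
from h import *
todo(.3925,.0145,.043,np.pi-.02)
t=bot.grab_frame('top')
for x,y,c in inreg(blobs(t,*WHITE,100),250,430,200,285): 
    r=rect('top',c,.07);print('block top',round(x,1),round(y,1),np.round(r[0],1),np.round(r[1],1),round(r[2],1), cv2.contourArea(c))
"
```

```text
t 5.65 pos [0.3881 0.0153 0.0397] yaw [ 3.14  -0.007  3.122] w 0.02 F [-1.1 -1.   0. ] g 0.0
now-axes cm [-0.44 -0.07 -0.33] turn 0.0
block top 282.3 214.8 [551.3 100.6] [45.7 38.7] 89.9 277.0
block top 319.4 257.2 [446.4  13.6] [36.4 46.1] 7.0 211.0
block top 360.8 257.7 [447.7 -86.1] [45.3 47.7] 89.4 348.5
block top 400.8 263.2 [ 435.  -181.9] [47.6 46.4] 11.6 355.5
```

```bash
python3 -m creep '[{"dx":-0.8,"dy":0,"dz":-0.2,"yaw":0},{"dx":-0.8,"dy":0,"dz":0,"yaw":0},{"dx":-0.7,"dy":0,"dz":0,"yaw":0},{"dx":-0.7,"dy":0,"dz":0,"yaw":0},{"dx":-0.7,"dy":0,"dz":0,"yaw":0},{"dx":-0.7,"dy":0,"dz":0,"yaw":0},{"dx":-0.7,"dy":0,"dz":0,"yaw":0},{"dx":-0.7,"dy":0,"dz":0,"yaw":0},{"dx":-0.7,"dy":0,"dz":0,"yaw":0},{"dx":-0.7,"dy":0,"dz":0,"yaw":0},{"dx":-0.7,"dy":0,"dz":0,"yaw":0},{"dx":-0.3,"dy":0,"dz":0,"yaw":0}]' >/dev/null; python3 -m creep '[{"dx":-0.3,"dy":0,"dz":0,"yaw":0},{"dx":-0.3,"dy":0,"dz":0,"yaw":0},{"dx":-0.3,"dy":0,"dz":0,"yaw":0},{"dx":-0.3,"dy":0,"dz":0,"yaw":0},{"dx":-0.3,"dy":0,"dz":0,"yaw":0},{"dx":0,"dy":0,"dz":0,"yaw":0},{"dx":0,"dy":0,"dz":0,"yaw":0},{"dx":0,"dy":0,"dz":0,"yaw":0}]' >/dev/null; python3 -c "
from h import *
todo(.3905,-.0840,.043,np.pi-.02)
s=bot.grab_frame('side')
b=cv2.resize(s[190:310,230:420],(760,480),interpolation=cv2.INTER_CUBIC)
cv2.imwrite('pics/p3.png',b[:,:,::-1])"
```

```text
t 7.7 pos [0.4895 0.0131 0.0446] yaw [-3.141e+00  1.000e-03  3.123e+00] w 0.02 F [-0.1 -0.5 -0.2] g 0.0
now-axes cm [ 9.72 -9.89  0.15] turn 0.001
```

View pics/p3.png

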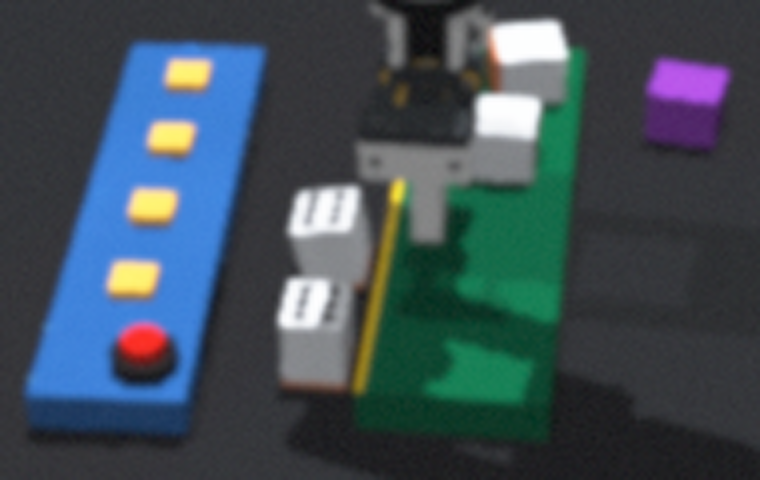

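Both blocks are now on the bench with wells up, at about (315,330) and (330,235). The second looks a little turned or leaning, so I'll check it later. Next is block 3.

```bash
python3 -m creep '[{"dx":0.5,"dy":0,"dz":-3,"yaw":0},{"dx":0.5,"dy":0,"dz":-3,"yaw":0},{"dx":2.7,"dy":-3.3,"dz":0,"yaw":0},{"dx":3,"dy":-3.3,"dz":0,"yaw":0},{"dx":3,"dy":-3.3,"dz":0,"yaw":0},{"dx":0,"dy":0,"dz":3,"yaw":0},{"dx":0,"dy":0,"dz":3,"yaw":0},{"dx":0,"dy":0,"dz":0,"yaw":0}]' >/dev/null; python3 -c "
from h import *
todo(.3905,-.0840,.043,np.pi-.02)
t=bot.grab_frame('top')
for x,y,c in inreg(blobs(t,*WHITE,100),250,430,200,285): 
    r=rect('top',c,.05 if y<235 else .07);print('block top',round(x,1),round(y,1),np.round(r[0],1),np.round(r[1],1),round(r[2],1), cv2.contourArea(c))
"
```

```text
t 8.55 pos [ 0.3864 -0.0829  0.0416] yaw [ 3.139 -0.007  3.121] w 0.0199 F [ 0.2  0.7 -0.1] g 0.0
now-axes cm [-0.41 -0.1  -0.14] turn -0.0
block top 282.3 214.8 [553.8 102.5] [46.5 39.4] 89.9 277.0
block top 321.1 216.0 [551.1   8.3] [44.1 39.4] 89.9 287.0
block top 401.2 261.9 [ 435.2 -181.9] [47.6 46.4] 11.6 307.0
```

```bash
python3 -m creep '[{"dx":-1,"dy":-0.1,"dz":0,"yaw":0},{"dx":-0.9,"dy":0,"dz":0,"yaw":0},{"dx":-0.7,"dy":0,"dz":0,"yaw":0},{"dx":-0.7,"dy":0,"dz":0,"yaw":0},{"dx":-0.7,"dy":0,"dz":0,"yaw":0},{"dx":-0.7,"dy":0,"dz":0,"yaw":0},{"dx":-0.7,"dy":0,"dz":0,"yaw":0},{"dx":-0.7,"dy":0,"dz":0,"yaw":0},{"dx":-0.7,"dy":0,"dz":0,"yaw":0},{"dx":-0.7,"dy":0,"dz":0,"yaw":0},{"dx":-0.7,"dy":0,"dz":0,"yaw":0},{"dx":-0.3,"dy":0,"dz":0,"yaw":0}]' >/dev/null; python3 -m creep '[{"dx":-0.3,"dy":0,"dz":0,"yaw":0},{"dx":-0.3,"dy":0,"dz":0,"yaw":0},{"dx":-0.3,"dy":0,"dz":0,"yaw":0},{"dx":-0.3,"dy":0,"dz":0,"yaw":0},{"dx":-0.2,"dy":0,"dz":0,"yaw":0},{"dx":0,"dy":0,"dz":0,"yaw":0},{"dx":0,"dy":0,"dz":0,"yaw":0},{"dx":0,"dy":0,"dz":0,"yaw":0}]' >/dev/null; python3 -c "
from h import *
todo(.3825,-.1805,.043,np.pi-.02)
t=bot.grab_frame('top')
for x,y,c in inreg(blobs(t,*WHITE,100),250,430,200,285): 
    r=rect('top',c,.05 if y<235 else .07);print('block top',round(x,1),round(y,1),np.round(r[0],1),np.round(r[1],1),round(r[2],1), cv2.contourArea(c))"
```

```text
t 10.6 pos [ 0.4894 -0.0869  0.0445] yaw [-3.141e+00  1.000e-03  3.123e+00] w 0.0199 F [ 0.4  0.  -0.8] g 0.0
now-axes cm [10.51 -9.56  0.14] turn 0.001
block top 282.3 214.8 [553.8 102.5] [46.5 39.4] 89.9 279.0
block top 320.8 215.0 [551.1   8.3] [44.1 39.4] 89.9 237.0
block top 331.9 253.3 [463.5 -20.2] [ 10.3 287.2] 69.7 339.0
block top 399.9 273.5 [ 405.5 -186.3] [ 36.2 289.8] 73.3 488.5
```

```bash
python3 -m creep '[{"dx":0.5,"dy":0,"dz":-3,"yaw":0},{"dx":0.5,"dy":0,"dz":-3,"yaw":0},{"dx":3.2,"dy":-3.2,"dz":0,"yaw":0},{"dx":3.2,"dy":-3.2,"dz":0,"yaw":0},{"dx":3.2,"dy":-3.2,"dz":0,"yaw":0},{"dx":0,"dy":0,"dz":3,"yaw":0},{"dx":0,"dy":0,"dz":3,"yaw":0},{"dx":0,"dy":0,"dz":0,"yaw":0}]' >/dev/null; python3 -c "
from h import *
todo(.3825,-.1805,.043,np.pi-.02)
t=bot.grab_frame('top')
for x,y,c in inreg(blobs(t,*WHITE,100),250,430,200,285): 
    r=rect('top',c,.05 if y<235 else .07);print('block top',round(x,1),round(y,1),np.round(r[0],1),np.round(r[1],1),round(r[2],1), cv2.contourArea(c))
"
```

```text
t 11.45 pos [ 0.3778 -0.1789  0.0414] yaw [ 3.137 -0.006  3.121] w 0.0201 F [-0.4  0.7 -0.5] g 0.0
now-axes cm [-0.47 -0.15 -0.16] turn -0.0
block top 282.3 214.8 [553.8 102.5] [46.5 39.4] 89.9 277.0
block top 321.1 216.0 [551.1   8.3] [44.1 39.4] 89.9 287.0
block top 359.9 216.3 [550.8 -87.2] [44.1 39.5] 89.6 278.0
block top 399.1 261.0 [ 437.3 -181.3] [42.9 46.2] 11.9 252.0
```

Three have landed cleanly. Now block 4.

```bash
python3 -m creep '[{"dx":-1,"dy":-0.1,"dz":0,"yaw":0},{"dx":-0.7,"dy":0,"dz":0,"yaw":0},{"dx":-0.7,"dy":0,"dz":0,"yaw":0},{"dx":-0.7,"dy":0,"dz":0,"yaw":0},{"dx":-0.7,"dy":0,"dz":0,"yaw":0},{"dx":-0.7,"dy":0,"dz":0,"yaw":0},{"dx":-0.7,"dy":0,"dz":0,"yaw":0},{"dx":-0.7,"dy":0,"dz":0,"yaw":0},{"dx":-0.7,"dy":0,"dz":0,"yaw":0},{"dx":-0.7,"dy":0,"dz":0,"yaw":0},{"dx":-0.7,"dy":0,"dz":0,"yaw":0},{"dx":-0.7,"dy":0,"dz":0,"yaw":0}]' >/dev/null; python3 -m creep '[{"dx":-0.5,"dy":0,"dz":0,"yaw":0},{"dx":-0.3,"dy":0,"dz":0,"yaw":0},{"dx":-0.3,"dy":0,"dz":0,"yaw":0},{"dx":-0.3,"dy":0,"dz":0,"yaw":0},{"dx":-0.3,"dy":0,"dz":0,"yaw":0},{"dx":-0.2,"dy":0,"dz":0,"yaw":0},{"dx":0,"dy":0,"dz":0,"yaw":0},{"dx":0,"dy":0,"dz":0,"yaw":0},{"dx":0,"dy":0,"dz":0,"yaw":0},{"dx":0.5,"dy":0,"dz":-4,"yaw":0},{"dx":4,"dy":0,"dz":-3,"yaw":0},{"dx":5,"dy":0,"dz":0,"yaw":0}]' 6|tail -3; python3 -m creep '[{"dx":4,"dy":0,"dz":0,"yaw":0},{"dx":0,"dy":0,"dz":0,"yaw":0},{"dx":0,"dy":0,"dz":0,"yaw":0}]'>/dev/null; python3 -c "
from h import *
state()
t=bot.grab_frame('top')
for x,y,c in inreg(blobs(t,*WHITE,100),250,430,200,285): 
    r=rect('top',c,.05 if y<235 else .07);print('block top',round(x,1),round(y,1),np.round(r[0],1),np.round(r[1],1),round(r[2],1), cv2.contourArea(c))
s=bot.grab_frame('side')
b=cv2.resize(s[190:310,260:360],(400,480),interpolation=cv2.INTER_CUBIC)
b2=cv2.resize(t[140:290,250:430],(400,333),interpolation=cv2.INTER_CUBIC)
o=np.zeros((480,800,3),np.uint8);o[:,:400]=b;o[:333,400:]=b2
cv2.imwrite('pics/p4.png',o[:,:,::-1])
"
```

```text
force: [-0.2, -0.1, 1.0]
width: 0.0601
gripper_force: 0.0
t 14.2 pos [ 0.3521 -0.1815  0.1147] yaw [-3.141e+00  1.000e-03  3.121e+00] w 0.0599 F [-0.1  0.9 -0.3] g 0.0
block top 282.3 214.8 [553.8 102.5] [46.5 39.4] 89.9 278.0
block top 321.1 216.0 [551.1   8.3] [44.1 39.4] 89.9 287.0
block top 359.9 216.3 [550.8 -87.2] [44.1 39.5] 89.6 278.0
block top 396.0 217.3 [ 547.4 -175.1] [46.1 41.2] 78.9 284.5
```

View pics/p4.png

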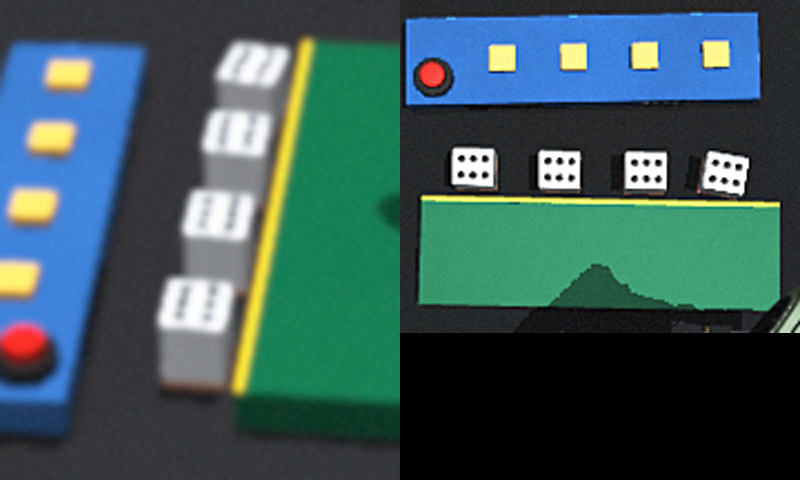

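All four stand on the bench with wells up. Their top-view crop centres are about (473,168), (559,169), (645,170) and (725,172). The fourth is turned about 11°. Next I'll check their heights and lean from the two views.

```bash
cat >> h.py <<'E'
BR=((0,0,195),(179,60,255))
def tops(t,s,regt,regs,amin=60):
    A=inreg(blobs(t,*BR,100,600),*regt);B=sorted(inreg(blobs(s,*BR,amin,600),*regs),key=lambda q:-q[1])
    print(len(A),len(B))
    for a,b in zip(A,B):
        p,g=tri(a[:2],b[:2]);r=rect("top",a[2],p[2]);ang=(r[2]+45)%90-45
        print("px",np.round(a[:2],1),np.round(b[:2],1),"tri",np.round(p,4),"gap",round(g,4),"size",np.round(r[1],1),"ang",round(ang,1))
E
python3 - <<'E'
from h import *
tops(bot.grab_frame("top"),bot.grab_frame("side"),(250,430,200,230),(295,335,195,275))
E
```

```text
4 4
px [282.6 214.7] [308.6 265.9] tri [0.5537 0.1023 0.0473] gap 0.0022 size [42.  39.5] ang -0.1
px [321.4 216.2] [314.1 243.5] tri [0.5502 0.0074 0.0474] gap 0.0012 size [41.7 39.5] ang -0.1
px [360.5 216.5] [318.8 223. ] tri [ 0.5488 -0.0886  0.0472] gap 0.0023 size [41.9 37. ] ang -0.1
px [396.2 217.6] [322.9 205.8] tri [ 0.5461 -0.1761  0.047 ] gap 0.002 size [45.1 39.9] ang -11.1
```

Heights read 47 mm, and the pads show the same bias of about -3.5 mm (36 against 40), so all four are upright at 50 mm. I'll start with block 4.

```bash
python3 -m creep '[{"dx":-4,"dy":0,"dz":0,"yaw":0},{"dx":-4,"dy":0,"dz":0,"yaw":0},{"dx":-4,"dy":0,"dz":0,"yaw":0},{"dx":-4,"dy":0,"dz":0,"yaw":0},{"dx":-3.4,"dy":0.8,"dz":0,"yaw":0},{"dx":0,"dy":0,"dz":0,"yaw":0.09},{"dx":0,"dy":0,"dz":0,"yaw":0.083},{"dx":0,"dy":0,"dz":0,"yaw":0},{"dx":0,"dy":0,"dz":0,"yaw":0}]' 6 >/dev/null;  python3 -c "
from h import *
todo(.5463,-.1761,.012,2.948)"
```

```text
t 15.3 pos [ 0.5468 -0.1767  0.1139] yaw [ 3.141e+00 -1.000e-03  2.952e+00] w 0.0598 F [-0.2 -0.  -1. ] g 0.0
now-axes cm [ 0.06  0.05 10.19] turn 0.004
```

```bash
python3 -m creep '[{"dx":0,"dy":0,"dz":4,"yaw":0},{"dx":0,"dy":0,"dz":3,"yaw":0},{"dx":0,"dy":0,"dz":2,"yaw":0},{"dx":0,"dy":0,"dz":1.2,"yaw":0},{"dx":0,"dy":0,"dz":0,"yaw":0},{"dx":0,"dy":0,"dz":0,"yaw":0}]' 6 30 | tail -5; python3 -m creep '[{"dx":0,"dy":0,"dz":0,"yaw":0},{"dx":0,"dy":0,"dz":0,"yaw":0},{"dx":0,"dy":0,"dz":0,"yaw":0},{"dx":0,"dy":0,"dz":0,"yaw":0},{"dx":0,"dy":0,"dz":0,"yaw":0},{"dx":0,"dy":0,"dz":-2,"yaw":0},{"dx":0,"dy":0,"dz":-2,"yaw":0},{"dx":0,"dy":0,"dz":-2,"yaw":0},{"dx":0,"dy":0,"dz":0,"yaw":-0.09},{"dx":0,"dy":0,"dz":0,"yaw":-0.085},{"dx":0,"dy":0,"dz":0,"yaw":0},{"dx":0,"dy":0,"dz":0,"yaw":0}]' 3 30|tail -5;python3 -c "
from h import *
todo(.6821,-.1674,.075,np.pi-.0185)"
```

```text
position: [0.5471, -0.1773, 0.0132]
orientation: [-3.141, 0.001, 2.95]
force: [0.4, -0.3, -0.1]
width: 0.0596
gripper_force: 0.0
position: [0.5454, -0.1768, 0.0716]
orientation: [3.141, -0.002, 3.123]
force: [-0.7, -0.2, -3.5]
width: 0.0447
gripper_force: 30.0
t 17.1 pos [ 0.5454 -0.1768  0.0716] yaw [ 3.141e+00 -2.000e-03  3.123e+00] w 0.0447 F [-0.7 -0.2 -3.5] g 30.0
now-axes cm [-13.65   1.19  -0.37] turn 0.0
```

```bash
python3 -m creep '[{"dx":-3.4,"dy":0.3,"dz":0,"yaw":0},{"dx":-3.4,"dy":0.3,"dz":0,"yaw":0},{"dx":-3.4,"dy":0.3,"dz":0,"yaw":0},{"dx":-3.4,"dy":0.3,"dz":0,"yaw":0},{"dx":0,"dy":0,"dz":0,"yaw":0},{"dx":0,"dy":0,"dz":0,"yaw":0}]'|tail -5;python3 -c "
from h import *
todo(.6821,-.1674,.053,np.pi-.0185)
t=bot.grab_frame('top')
for x,y,c in inreg(blobs(t,*BR,40,800),250,430,130,230): 
    r=rect('top',c,.05 if y>190 else .11);print('block top',round(x,1),round(y,1),np.round(r[0],1),np.round(r[1],1),round(r[2],1), cv2.contourArea(c))
s=bot.grab_frame('side')
b=cv2.resize(s[170:310,230:350],(411,480),interpolation=cv2.INTER_CUBIC)[:,:400]
b2=cv2.resize(t[140:290,250:430],(400,333),interpolation=cv2.INTER_CUBIC)
o=np.zeros((480,800,3),np.uint8);o[:,:400]=b;o[:333,400:]=b2
cv2.imwrite('pics/p5.png',o[:,:,::-1])"
```

```text
position: [0.6819, -0.1669, 0.071]
orientation: [3.141, -0.003, 3.125]
force: [-0.4, -0.5, -2.6]
width: 0.0448
gripper_force: 30.0
t 17.7 pos [ 0.6819 -0.1669  0.071 ] yaw [ 3.141e+00 -3.000e-03  3.125e+00] w 0.0448 F [-0.4 -0.5 -2.6] g 30.0
now-axes cm [-0.02 -0.05  1.8 ] turn 0.001
block top 282.5 214.5 [555.  102.5] [41.9 36.9] 89.9 255.0
block top 321.6 216.1 [549.8   7. ] [41.6 36.9] 89.9 239.5
block top 422.7 151.1 [ 695.8 -232.7] [17.4 37.2] 47.9 52.0
```

View pics/p5.png

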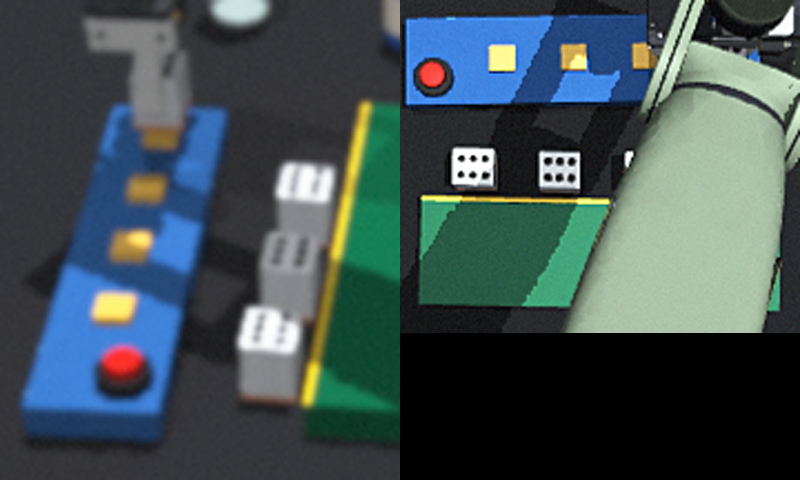

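The held block hangs just over pad 4, at (160,110) in the side crop, level. I'll lower it and release.

```bash
python3 -m creep '[{"dx":0,"dy":0,"dz":1,"yaw":0},{"dx":0,"dy":0,"dz":0.6,"yaw":0},{"dx":0,"dy":0,"dz":0.3,"yaw":0},{"dx":0,"dy":0,"dz":0.1,"yaw":0},{"dx":0,"dy":0,"dz":0,"yaw":0},{"dx":0,"dy":0,"dz":0,"yaw":0}]'|grep -E "pos|force|wid"; python3 -m creep '[{"dx":0,"dy":0,"dz":0,"yaw":0},{"dx":0,"dy":0,"dz":0,"yaw":0},{"dx":0,"dy":0,"dz":0,"yaw":0},{"dx":0,"dy":0,"dz":0,"yaw":0},{"dx":0,"dy":0,"dz":-2,"yaw":0},{"dx":0,"dy":0,"dz":-3,"yaw":0},{"dx":0,"dy":0,"dz":-2,"yaw":0},{"dx":4,"dy":2,"dz":0,"yaw":0},{"dx":4,"dy":2,"dz":0,"yaw":0},{"dx":4,"dy":2,"dz":0,"yaw":0},{"dx":0,"dy":1.8,"dz":0,"yaw":0},{"dx":0,"dy":0,"dz":0,"yaw":0}]' 5.8|grep -E "pos|force|wid";python3 -c "
from h import *
todo(.549,-.088,.013,np.pi-.0185)
tops(bot.grab_frame('top'),bot.grab_frame('side'),(250,430,120,230),(230,335,180,275))"
```

```text
position: [0.6811, -0.1673, 0.054]
force: [-6.1, 1.3, 5.6]
width: 0.0448
gripper_force: 30.0
position: [0.5624, -0.0853, 0.1221]
force: [0.4, 0.0, 0.4]
width: 0.0579
gripper_force: 0.0
t 19.6 pos [ 0.5624 -0.0853  0.1221] yaw [ 3.141e+00 -1.000e-03  3.127e+00] w 0.0579 F [0.4 0.  0.4] g 0.0
now-axes cm [ 1.33 -0.3  10.91] turn 0.004
5 1
px [282.5 214.9] [276.2 194.1] tri [0.5767 0.0893 0.2485] gap 0.0952 size [34.4 32.4] ang -0.1
```

```bash
python3 -m creep '[{"dx":1.35,"dy":-0.3,"dz":3,"yaw":0},{"dx":0,"dy":0,"dz":3,"yaw":0},{"dx":0,"dy":0,"dz":3,"yaw":0},{"dx":0,"dy":0,"dz":1.9,"yaw":0},{"dx":0,"dy":0,"dz":0,"yaw":0},{"dx":0,"dy":0,"dz":0,"yaw":0}]' |grep -E "pos|force|wid"; python3 -m creep '[{"dx":0,"dy":0,"dz":0,"yaw":0},{"dx":0,"dy":0,"dz":0,"yaw":0},{"dx":0,"dy":0,"dz":0,"yaw":0},{"dx":0,"dy":0,"dz":0,"yaw":0},{"dx":0,"dy":0,"dz":0,"yaw":0},{"dx":0,"dy":0,"dz":-2,"yaw":0},{"dx":0,"dy":0,"dz":-2,"yaw":0},{"dx":0,"dy":0,"dz":-2,"yaw":0},{"dx":0,"dy":0,"dz":0,"yaw":0},{"dx":0,"dy":0,"dz":0,"yaw":0}]' 3 30|tail -5;python3 -c "
from h import *
print(plane('side',(276.2,194.1),.09))
todo(.681,-.088,.075,np.pi-.0185)"
```

```text
position: [0.5515, -0.0912, 0.0137]
force: [0.2, 0.4, 1.7]
width: 0.058
gripper_force: 0.0
position: [0.5496, -0.09, 0.0728]
orientation: [-3.141, -0.001, 3.125]
force: [-0.4, 0.5, -3.6]
width: 0.0446
gripper_force: 30.0
[ 0.67722745 -0.16178843  0.09      ]
t 21.3 pos [ 0.5496 -0.09    0.0728] yaw [-3.141e+00 -1.000e-03  3.125e+00] w 0.0446 F [-0.4  0.5 -3.6] g 30.0
now-axes cm [-13.13   0.42  -0.24] turn 0.002
```

```bash
python3 -m creep '[{"dx":-3.3,"dy":0.1,"dz":0,"yaw":0},{"dx":-3.3,"dy":0.1,"dz":0,"yaw":0},{"dx":-3.3,"dy":0.1,"dz":0,"yaw":0},{"dx":-3.3,"dy":0.1,"dz":0,"yaw":0},{"dx":0,"dy":0,"dz":0,"yaw":0},{"dx":0,"dy":0,"dz":1,"yaw":0},{"dx":0,"dy":0,"dz":0.6,"yaw":0},{"dx":0,"dy":0,"dz":0.3,"yaw":0},{"dx":0,"dy":0,"dz":0,"yaw":0},{"dx":0,"dy":0,"dz":0,"yaw":0}]'|grep -vE "ori"
```

```text
clock: 22.3
position: [0.6797, -0.0878, 0.0551]
force: [-4.5, 1.6, 6.5]
width: 0.0445
gripper_force: 30.0
```

```bash
python3 -m creep '[{"dx":0,"dy":0,"dz":0,"yaw":0},{"dx":0,"dy":0,"dz":0,"yaw":0},{"dx":0,"dy":0,"dz":0,"yaw":0},{"dx":0,"dy":0,"dz":0,"yaw":0},{"dx":0,"dy":0,"dz":-2,"yaw":0},{"dx":0,"dy":0,"dz":-3,"yaw":0},{"dx":0,"dy":0,"dz":-2,"yaw":0},{"dx":4.4,"dy":3,"dz":0,"yaw":0},{"dx":4.4,"dy":3,"dz":0,"yaw":0},{"dx":4.3,"dy":3.7,"dz":0,"yaw":0},{"dx":0,"dy":0,"dz":0,"yaw":0}]' 5.8|grep -E "pos|force|wid";python3 -c "
from h import *
todo(.550,.0074,.013,np.pi-.0185)
t=bot.grab_frame('top');s=bot.grab_frame('side')
for q in inreg(blobs(t,*WHITE,100,800),250,430,120,230):r=rect('top',q[2],.09);print(np.round(q[:2],1),np.round(r[0],1),np.round(r[1],1),round(r[2],1))
for q in inreg(blobs(s,*BR,40,800),240,330,170,280):print('s',np.round(q[:2],1),cv2.contourArea(q[2]),np.round(plane('side',q[:2],.09),4))
b=cv2.resize(s[170:310,230:350],(411,480),interpolation=cv2.INTER_CUBIC)[:,:400]
b2=cv2.resize(t[140:290,250:430],(400,333),interpolation=cv2.INTER_CUBIC)
o=np.zeros((480,800,3),np.uint8);o[:,:400]=b;o[:333,400:]=b2
cv2.imwrite('pics/p6.png',o[:,:,::-1])"
```

```text
position: [0.5559, 0.0068, 0.1218]
force: [0.4, -0.1, 0.5]
width: 0.058
gripper_force: 0.0
t 23.4 pos [0.5559 0.0068 0.1218] yaw [ 3.139 -0.009  3.128] w 0.058 F [ 0.4 -0.1  0.5] g 0.0
now-axes cm [ 0.49  0.02 10.88] turn 0.005
[272.7 217. ] [551.1 120.4] [ 14.5 332.8] 80.1
[352.2 208.5] [529.9 -70.8] [ 46.4 340.4] 83.4
[394.1 160. ] [ 680.  -167.5] [45.6 38.7] 89.9
s [272.6 209.1] 124.5 [ 0.6743 -0.0844  0.09  ]
s [276.2 194.1] 103.5 [ 0.6771 -0.1619  0.09  ]
```

View pics/p6.png

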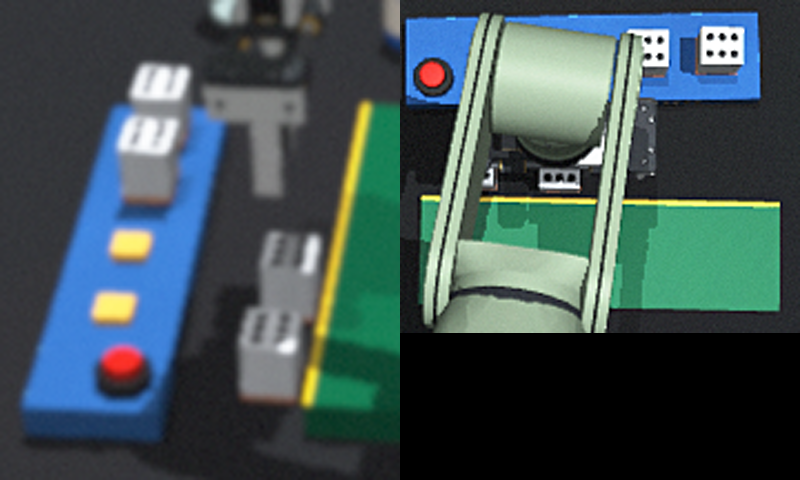

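Blocks 4 and 3 stand upright on pads 4 and 3 at about (160,100) and (148,155) in the side crop; block 4 is within 2 mm of its pad centre. Blocks 2 and 1 haven't moved. Block 2 next.

```bash
python3 -m creep '[{"dx":0.55,"dy":0.05,"dz":3,"yaw":0.005},{"dx":0,"dy":0,"dz":3,"yaw":0},{"dx":0,"dy":0,"dz":3,"yaw":0},{"dx":0,"dy":0,"dz":1.9,"yaw":0},{"dx":0,"dy":0,"dz":0,"yaw":0},{"dx":0,"dy":0,"dz":0,"yaw":0}]' |grep -E "pos|force|wid"; python3 -m creep '[{"dx":0,"dy":0,"dz":0,"yaw":0},{"dx":0,"dy":0,"dz":0,"yaw":0},{"dx":0,"dy":0,"dz":0,"yaw":0},{"dx":0,"dy":0,"dz":0,"yaw":0},{"dx":0,"dy":0,"dz":0,"yaw":0},{"dx":0,"dy":0,"dz":-2,"yaw":0},{"dx":0,"dy":0,"dz":-2,"yaw":0},{"dx":0,"dy":0,"dz":-2,"yaw":0},{"dx":0,"dy":0,"dz":0,"yaw":0},{"dx":0,"dy":0,"dz":0,"yaw":0}]' 3 30|tail -5;python3 -c "
from h import *
todo(.6795,-.008,.075,np.pi-.0185)"
```

```text
position: [0.5594, 0.0024, 0.0158]
force: [0.4, -0.6, -0.2]
width: 0.0582
gripper_force: 0.0
position: [0.5571, 0.0033, 0.0747]
orientation: [-3.142, -0.001, 3.12]
force: [-0.4, -0.2, -2.2]
width: 0.0453
gripper_force: 30.0
t 25.1 pos [0.5571 0.0033 0.0747] yaw [-3.142e+00 -1.000e-03  3.120e+00] w 0.0453 F [-0.4 -0.2 -2.2] g 30.0
now-axes cm [-12.26  -0.86  -0.04] turn -0.003
```

```bash
python3 -m creep '[{"dx":-3.3,"dy":-0.2,"dz":0,"yaw":0},{"dx":-3.3,"dy":-0.2,"dz":0,"yaw":0},{"dx":-3.3,"dy":-0.2,"dz":0,"yaw":0},{"dx":-3,"dy":-0.25,"dz":0,"yaw":0},{"dx":0,"dy":0,"dz":0,"yaw":0},{"dx":0,"dy":0,"dz":0,"yaw":0},{"dx":0,"dy":0,"dz":0,"yaw":0}]'|grep -vE "ori"
python3 -c "
from h import *
todo(.687,-.008,.055,np.pi-.0185)"
```

```text
clock: 25.8
position: [0.6843, -0.0077, 0.0734]
force: [-0.4, 0.5, -2.0]
width: 0.0447
gripper_force: 30.0
t 25.8 pos [ 0.6843 -0.0077  0.0734] yaw [ 3.141 -0.004  3.12 ] w 0.0447 F [-0.4  0.5 -2. ] g 30.0
now-axes cm [-0.28 -0.03  1.84] turn -0.003
```

```bash
python3 -m creep '[{"dx":-0.1,"dy":0,"dz":1,"yaw":0},{"dx":0,"dy":0,"dz":0.6,"yaw":0},{"dx":0,"dy":0,"dz":0.25,"yaw":0},{"dx":0,"dy":0,"dz":0,"yaw":0},{"dx":0,"dy":0,"dz":0,"yaw":0}]'|grep -vE "ori"; python3 -m creep '[{"dx":0,"dy":0,"dz":0,"yaw":0},{"dx":0,"dy":0,"dz":0,"yaw":0},{"dx":0,"dy":0,"dz":0,"yaw":0},{"dx":0,"dy":0,"dz":0,"yaw":0},{"dx":0,"dy":0,"dz":-2,"yaw":0},{"dx":0,"dy":0,"dz":-3,"yaw":0},{"dx":0,"dy":0,"dz":-2,"yaw":0},{"dx":4.4,"dy":3.5,"dz":0,"yaw":0},{"dx":4.4,"dy":3.5,"dz":0,"yaw":0},{"dx":4.4,"dy":3.8,"dz":0,"yaw":0},{"dx":0,"dy":0,"dz":0,"yaw":0},{"dx":0,"dy":0,"dz":0,"yaw":0}]' 5.8|grep -E "pos|force|wid";python3 -c "
from h import *
todo(.5535,.1023,.013,np.pi-.0185)
t=bot.grab_frame('top');s=bot.grab_frame('side')
for q in inreg(blobs(t,*WHITE,100,800),250,430,120,230):r=rect('top',q[2],.09);print(np.round(q[:2],1),np.round(r[0],1),np.round(r[1],1),round(r[2],1))
for q in inreg(blobs(s,*BR,40,800),240,330,170,280):print('s',np.round(q[:2],1),cv2.contourArea(q[2]),np.round(plane('side',q[:2],.09),4))
b=cv2.resize(s[170:310,230:350],(411,480),interpolation=cv2.INTER_CUBIC)[:,:400]
b2=cv2.resize(t[140:290,250:430],(400,333),interpolation=cv2.INTER_CUBIC)
o=np.zeros((480,800,3),np.uint8);o[:,:400]=b;o[:333,400:]=b2
cv2.imwrite('pics/p7.png',o[:,:,::-1])"
```

```text
clock: 26.3
position: [0.6872, -0.0079, 0.057]
force: [-1.1, -0.1, -0.4]
width: 0.0449
gripper_force: 30.0
position: [0.5733, 0.0901, 0.1273]
force: [1.1, 1.0, -0.0]
width: 0.0582
gripper_force: 0.0
t 27.5 pos [0.5733 0.0901 0.1273] yaw [-3.141e+00  1.000e-03  3.122e+00] w 0.0582 F [ 1.1  1.  -0. ] g 0.0
now-axes cm [ 2.01  1.19 11.43] turn -0.001
[287.7 211.1] [561.5  97.4] [ 42.5 330.6] 89.4
[295.6 212.4] [560.2  67.6] [ 11.5 333. ] 89.3
[327.4 161. ] [677.9  -7.9] [45.3 38.7] 89.9
[361. 161.] [677.7 -87.7] [43.1 38.7] 89.9
[394.1 160. ] [ 680.  -167.5] [45.6 38.7] 89.9
s [267.3 225.8] 148.0 [ 0.6749 -0.0046  0.09  ]
s [270.6 209.2] 90.0 [ 0.6799 -0.0835  0.09  ]
s [276.2 194.1] 103.5 [ 0.6771 -0.1619  0.09  ]
```

View pics/p7.png

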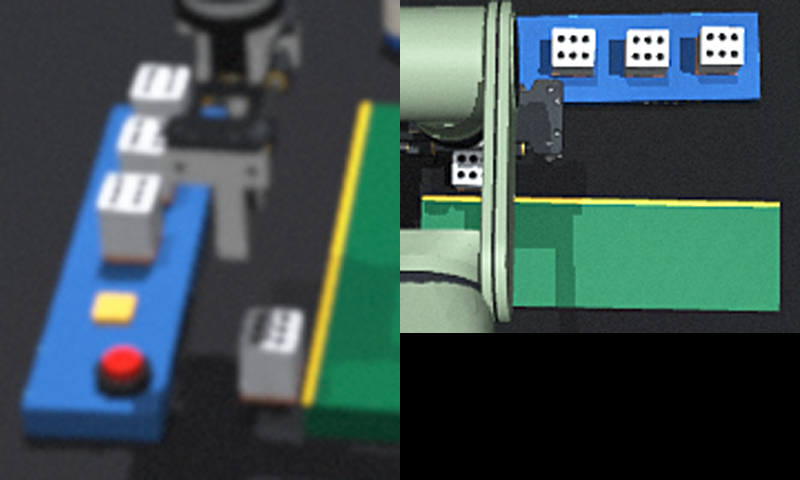

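Blocks 2, 3 and 4 sit on their pads within 3 mm in plan. Block 1 hasn't moved, at (270,355) in the side crop.

```bash
python3 -m creep '[{"dx":2,"dy":1.2,"dz":0,"yaw":0},{"dx":0,"dy":0,"dz":3,"yaw":0},{"dx":0,"dy":0,"dz":3,"yaw":0},{"dx":0,"dy":0,"dz":0,"yaw":0},{"dx":0,"dy":0,"dz":0,"yaw":0}]' |grep -E "pos|force|wid"; python3 -c "
from h import *
todo(.5535,.1023,.013,np.pi-.0185)"
```

```text
position: [0.5548, 0.101, 0.0669]
force: [-0.4, -0.0, 0.3]
width: 0.0576
gripper_force: 0.0
t 28.1 pos [0.5548 0.101  0.0669] yaw [-3.141 -0.     3.118] w 0.0576 F [-0.4 -0.   0.3] g 0.0
now-axes cm [0.13 0.13 5.39] turn -0.005
```

```bash
python3 -m creep '[{"dx":0.1,"dy":0.1,"dz":2.5,"yaw":0},{"dx":0,"dy":0,"dz":2,"yaw":0},{"dx":0,"dy":0,"dz":0.9,"yaw":0},{"dx":0,"dy":0,"dz":0,"yaw":0},{"dx":0,"dy":0,"dz":0,"yaw":0}]' |grep -E "pos|force|wid"; python3 -m creep '[{"dx":0,"dy":0,"dz":0,"yaw":0},{"dx":0,"dy":0,"dz":0,"yaw":0},{"dx":0,"dy":0,"dz":0,"yaw":0},{"dx":0,"dy":0,"dz":0,"yaw":0},{"dx":0,"dy":0,"dz":0,"yaw":0},{"dx":0,"dy":0,"dz":-2,"yaw":0},{"dx":0,"dy":0,"dz":-2,"yaw":0},{"dx":0,"dy":0,"dz":-2,"yaw":0},{"dx":0,"dy":0,"dz":0,"yaw":0},{"dx":0,"dy":0,"dz":0,"yaw":0}]' 3 30|tail -5;python3 -c "
from h import *
todo(.6780,.0717,.075,np.pi-.0185)"
```

```text
position: [0.5545, 0.1027, 0.0144]
force: [0.6, 1.2, -0.3]
width: 0.0582
gripper_force: 0.0
position: [0.5523, 0.1029, 0.0722]
orientation: [-3.142, -0.001, 3.12]
force: [-0.2, 0.2, -3.1]
width: 0.045
gripper_force: 30.0
t 29.6 pos [0.5523 0.1029 0.0722] yaw [-3.142e+00 -1.000e-03  3.120e+00] w 0.045 F [-0.2  0.2 -3.1] g 30.0
now-axes cm [-12.63  -2.84  -0.29] turn -0.003
```

```bash
python3 -m creep '[{"dx":-3.1,"dy":-0.7,"dz":0,"yaw":0},{"dx":-3.1,"dy":-0.7,"dz":0,"yaw":0},{"dx":-3.1,"dy":-0.7,"dz":0,"yaw":0},{"dx":-3.2,"dy":-0.7,"dz":0,"yaw":0},{"dx":0,"dy":0,"dz":0,"yaw":0},{"dx":0,"dy":0,"dz":0,"yaw":0},{"dx":0,"dy":0,"dz":1,"yaw":0},{"dx":0,"dy":0,"dz":0.6,"yaw":0},{"dx":0,"dy":0,"dz":0.2,"yaw":0},{"dx":0,"dy":0,"dz":0,"yaw":0},{"dx":0,"dy":0,"dz":0,"yaw":0}]'|grep -vE "ori"
python3 -c "
from h import *
todo(.678,.0717,.055,np.pi-.0185)"
```

```text
clock: 30.7
position: [0.6771, 0.0723, 0.0548]
force: [-0.2, -0.8, -2.1]
width: 0.0452
gripper_force: 30.0
t 30.7 pos [0.6771 0.0723 0.0548] yaw [-3.142  0.     3.12 ] w 0.0452 F [-0.2 -0.8 -2.1] g 30.0
now-axes cm [-0.1  -0.06 -0.02] turn -0.003
```

Now I'll lower the last 1.5 mm, release, lift and back away towards the robot to get a clear view.

```bash
python3 -m creep '[{"dx":0,"dy":0,"dz":0.15,"yaw":0},{"dx":0,"dy":0,"dz":0,"yaw":0}]'|grep force; python3 -m creep '[{"dx":0,"dy":0,"dz":0,"yaw":0},{"dx":0,"dy":0,"dz":0,"yaw":0},{"dx":0,"dy":0,"dz":0,"yaw":0},{"dx":0,"dy":0,"dz":-2,"yaw":0},{"dx":0,"dy":0,"dz":-4,"yaw":0},{"dx":0,"dy":0,"dz":-4,"yaw":0},{"dx":4.9,"dy":0,"dz":0,"yaw":0},{"dx":4.9,"dy":0,"dz":0,"yaw":0},{"dx":4.9,"dy":0,"dz":0,"yaw":0},{"dx":4.9,"dy":0,"dz":0,"yaw":0},{"dx":4.9,"dy":0,"dz":0,"yaw":0},{"dx":4.9,"dy":0,"dz":0,"yaw":0}]' 5.8|grep -E "pos|force|wid";python3 -m creep '[{"dx":2,"dy":0,"dz":0,"yaw":0},{"dx":0,"dy":0,"dz":0,"yaw":0},{"dx":0,"dy":0,"dz":0,"yaw":0}]' 0|grep pos; python3 -c "
from h import *
t=bot.grab_frame('top');s=bot.grab_frame('side')
tops(t,s,(250,430,130,230),(230,320,170,275),90)
b=cv2.resize(s[170:310,230:350],(411,480),interpolation=cv2.INTER_CUBIC)[:,:400]
b2=cv2.resize(t[140:290,250:430],(400,333),interpolation=cv2.INTER_CUBIC)
o=np.zeros((480,800,3),np.uint8);o[:,:400]=b;o[:333,400:]=b2
cv2.imwrite('pics/p8.png',o[:,:,::-1])"
```

```text
force: [-2.0, 0.6, 1.5]
gripper_force: 30.0
position: [0.3815, 0.0785, 0.1534]
force: [1.1, -1.2, 1.6]
width: 0.0581
gripper_force: 0.0
position: [0.3645, 0.0789, 0.1542]
4 4
px [294. 161.] [261.4 243.8] tri [0.6776 0.0719 0.0878] gap 0.0019 size [45.3 38.8] ang -0.1
px [327.7 160.9] [267.3 225.8] tri [ 0.6772 -0.0085  0.0876] gap 0.003 size [45.4 38.8] ang -0.1
px [361.  161.1] [272.6 209.1] tri [ 0.6764 -0.0878  0.0881] gap 0.0028 size [43.1 38.8] ang -0.1
px [394.6 160. ] [276.2 194.1] tri [ 0.6797 -0.1683  0.0861] gap 0.0025 size [43.4 38.9] ang -0.1
```

View pics/p8.png

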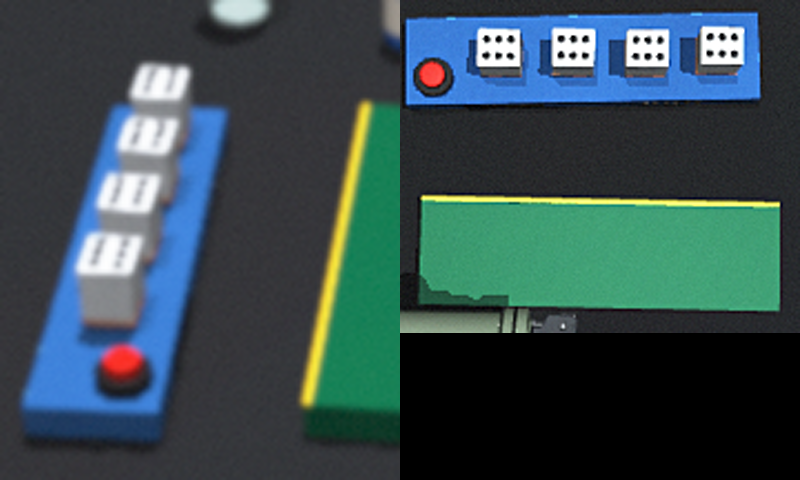

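All four stand upright on their pads with heights matching 90 mm. Blocks 1, 2 and 4 are within about 2 mm; block 3, at (647,47) in the top crop, reads about 3.5 mm short in x. I'll regrip block 3 and shift it 3 mm.

```bash
python3 -m creep '[{"dx":-3.95,"dy":-2,"dz":0,"yaw":0},{"dx":-3.95,"dy":-2,"dz":0,"yaw":0},{"dx":-3.95,"dy":-2,"dz":0,"yaw":0},{"dx":-3.95,"dy":-2,"dz":0,"yaw":0},{"dx":-3.95,"dy":-2,"dz":0,"yaw":0},{"dx":-3.95,"dy":-2,"dz":0,"yaw":0},{"dx":-3.95,"dy":-2,"dz":0,"yaw":0},{"dx":-3.95,"dy":-2,"dz":0,"yaw":0},{"dx":0,"dy":0,"dz":0,"yaw":0},{"dx":0,"dy":0,"dz":0,"yaw":0},{"dx":0,"dy":0,"dz":0,"yaw":0}]' 5.8|grep -E "pos|force|wid"; python3 -c "
from h import *
todo(.678,-.088,.055,np.pi-.0185)"
```

```text
position: [0.6753, -0.0874, 0.1526]
force: [-0.2, 0.5, 0.0]
width: 0.058
gripper_force: 0.0
t 33.6 pos [ 0.6753 -0.0874  0.1526] yaw [ 3.141e+00 -2.000e-03  3.120e+00] w 0.058 F [-0.2  0.5  0. ] g 0.0
now-axes cm [-0.29 -0.06  9.76] turn -0.003
```

```bash
python3 -m creep '[{"dx":-0.2,"dy":0,"dz":4,"yaw":0},{"dx":0,"dy":0,"dz":3,"yaw":0},{"dx":0,"dy":0,"dz":2.6,"yaw":0},{"dx":0,"dy":0,"dz":0,"yaw":0},{"dx":0,"dy":0,"dz":0,"yaw":0}]'|grep -E "pos|force|wid"; python3 -m creep '[{"dx":0,"dy":0,"dz":0,"yaw":0},{"dx":0,"dy":0,"dz":0,"yaw":0},{"dx":0,"dy":0,"dz":0,"yaw":0},{"dx":0,"dy":0,"dz":0,"yaw":0},{"dx":0,"dy":0,"dz":-0.4,"yaw":0},{"dx":-0.3,"dy":0,"dz":0,"yaw":0},{"dx":0,"dy":0,"dz":0,"yaw":0},{"dx":0,"dy":0,"dz":0.3,"yaw":0},{"dx":0,"dy":0,"dz":0.1,"yaw":0},{"dx":0,"dy":0,"dz":0,"yaw":0}]' 3|grep -E "pos|force|wid"; python3 -m creep '[{"dx":0,"dy":0,"dz":0,"yaw":0},{"dx":0,"dy":0,"dz":0,"yaw":0},{"dx":0,"dy":0,"dz":0,"yaw":0},{"dx":0,"dy":0,"dz":-2,"yaw":0},{"dx":0,"dy":0,"dz":-4,"yaw":0},{"dx":0,"dy":0,"dz":-4,"yaw":0},{"dx":0,"dy":3.5,"dz":0,"yaw":0},{"dx":0,"dy":4.5,"dz":0,"yaw":0},{"dx":0,"dy":4.5,"dz":0,"yaw":0},{"dx":0,"dy":4.5,"dz":0,"yaw":0},{"dx":0.5,"dy":4.5,"dz":0,"yaw":0},{"dx":0.5,"dy":2,"dz":0,"yaw":0}]' 5.8|grep -E "pos|force|wid";python3 -m creep '[{"dx":0,"dy":0,"dz":0,"yaw":0},{"dx":0,"dy":0,"dz":0,"yaw":0},{"dx":0,"dy":0,"dz":0,"yaw":0},{"dx":0,"dy":0,"dz":0,"yaw":0}]' 0|grep -E "pos|wid"; python3 -c "
from h import *
tops(bot.grab_frame('top'),bot.grab_frame('side'),(250,430,130,230),(230,320,170,275),90)
todo(.658,.149,.055,np.pi-.0185)"
```

```text
position: [0.6773, -0.0872, 0.0582]
force: [0.4, -0.2, 0.7]
width: 0.0584
gripper_force: 0.0
position: [0.6808, -0.088, 0.0603]
force: [-6.0, 1.4, 11.4]
width: 0.0448
gripper_force: 30.0
position: [0.6751, 0.1512, 0.1567]
force: [-0.7, 0.1, 0.0]
width: 0.0579
gripper_force: 0.0
position: [0.6763, 0.145, 0.1574]
width: 0.0295
6 4
px [252.6 132.8] [261.4 244.3] tri [0.6886 0.1574 0.1615] gap 0.0689 size [297.2  10.9] ang 4.1
px [258.9 132.1] [267.6 225.6] tri [0.6757 0.1372 0.2029] gap 0.0719 size [289.4  10.7] ang 4.0
px [294.7 162. ] [272.2 209.2] tri [0.6471 0.0627 0.1904] gap 0.008 size [35.2 38.9] ang 0.1
px [327.6 160.9] [276.2 194. ] tri [ 0.6493 -0.0083  0.1896] gap 0.0085 size [41.1 35.1] ang -0.1
t 36.8 pos [0.6763 0.1455 0.1575] yaw [-3.141  0.     3.118] w 0.0212 F [ 0.1  0.5 -0.3] g 0.0
now-axes cm [ 1.83  0.31 10.25] turn -0.006
```

```bash
python3 -m creep '[{"dx":1.8,"dy":0.35,"dz":3,"yaw":0},{"dx":0,"dy":0,"dz":3,"yaw":0},{"dx":0,"dy":0,"dz":1.5,"yaw":0},{"dx":0,"dy":0,"dz":0,"yaw":0},{"dx":0,"dy":0,"dz":0,"yaw":0},{"dx":0,"dy":0,"dz":0,"yaw":0}]' 0|grep -E "pos|wid"; python3 -c "
from h import *
p,g=tri((264,173.1),(265.3,276.2));print(p,g,plane('top',(264,173.1),p[2]+.0035))
t=bot.grab_frame('top')
for q in inreg(blobs(t,*BR,100,800),280,430,130,230):r=rect('top',q[2],.09);print(np.round(q[:2],1),np.round(r[0],1),np.round(r[1],1),round(r[2],1))
todo(.658,.149,.055,np.pi-.0185)"
```

```text
position: [0.6599, 0.151, 0.0846]
width: 0.0005
[0.65717075 0.14899882 0.04580173] 0.0029369303387467753 [0.65790814 0.14863419 0.04930173]
[299.1 161.1] [678.1  61.1] [38.8 21.4] 0.1
[327.6 160.9] [677.9  -7.9] [45.3 38.7] 89.9
[361.1 161.1] [677.7 -87.7] [43.1 38.7] 89.9
[394.7 160. ] [ 679.9 -168.7] [43.3 38.7] 89.9
t 37.45 pos [0.6598 0.1511 0.0847] yaw [3.141 0.004 3.12 ] w 0.0007 F [-0.7 -0.   0.3] g 0.0
now-axes cm [ 0.19 -0.21  2.96] turn -0.004
```

```bash
python3 -c "
from h import *
for n,P,B in(('side',[(262.9,259.5),(267.9,241.4),(272.6,224.2),(276.5,208.4)],[(261.4,244.3),(267.6,225.6),(272.2,209.2),(276.2,194.)]),('top',[(295.5,166),(327.6,165.2),(359.7,164.6),(391.5,164)],[(294,161),(327.6,160.9),(361.1,161.1),(394.7,160)])):
  for p,b in zip(P,B): print(n,np.round(1000*(plane(n,b,.09)-plane(n,p,.04))[:2],1))
# subpixel: column/row brightness-weighted extents in the top image
t=bot.grab_frame('top').astype(float)
g=t.min(axis=2)
for i,(u,b) in enumerate([(294,161),(327.6,160.9),(361,161),(394.6,160)]):
  u=int(u)
  if i==0: continue
  pr=g[145:180,u-3:u+4].mean(1); print(i+1,np.round(pr[3:30]).astype(int).tolist())
"
```

```text
side [-0.2  0.8]
side [-2.2 -3.4]
side [-2.1 -1.1]
side [-2.5  0.5]
top [0.4 0.1]
top [-1.4  0. ]
top [-3.4  0.2]
top [-2.2 -0.6]
2 [63, 63, 62, 51, 118, 252, 255, 255, 174, 140, 173, 239, 255, 255, 255, 227, 145, 149, 221, 255, 255, 255, 48, 76, 88, 81, 62]
3 [65, 64, 63, 49, 105, 250, 255, 255, 176, 140, 180, 250, 255, 255, 255, 232, 150, 155, 228, 255, 255, 255, 59, 82, 85, 81, 71]
4 [61, 61, 51, 79, 239, 255, 255, 184, 138, 164, 236, 255, 255, 255, 238, 157, 148, 209, 254, 255, 255, 60, 85, 87, 80, 59, 50]
```

Block 3 didn't shift, so the grip probably slackened as I lifted. Both views put it within 3 mm of its pad, still upright and square, so I'm leaving it. Now the button.

```bash
python3 -m creep '[{"dx":0.15,"dy":-0.2,"dz":2,"yaw":0},{"dx":0,"dy":0,"dz":1.2,"yaw":0},{"dx":0,"dy":0,"dz":0.3,"yaw":0},{"dx":0,"dy":0,"dz":0.3,"yaw":0},{"dx":0,"dy":0,"dz":0,"yaw":0},{"dx":0,"dy":0,"dz":0,"yaw":0}]' 0|grep -E "pos|force"
```

```text
position: [0.657, 0.1491, 0.0481]
force: [-4.7, -1.5, 12.9]
gripper_force: 6.6
```

```bash
python3 -m creep '[{"dx":0,"dy":0,"dz":0.15,"yaw":0},{"dx":0,"dy":0,"dz":0,"yaw":0},{"dx":0,"dy":0,"dz":0,"yaw":0}]' 0|grep -E "pos|force"; python3 -c "
from h import *
s=bot.grab_frame('side');b=cv2.resize(s[210:310,220:340],(720,600),interpolation=cv2.INTER_CUBIC)
cv2.imwrite('pics/p9.png',b[:,:,::-1])"
```

```text
position: [0.6571, 0.149, 0.048]
force: [-8.7, -1.9, 17.9]
gripper_force: 9.2
```

View pics/p9.png

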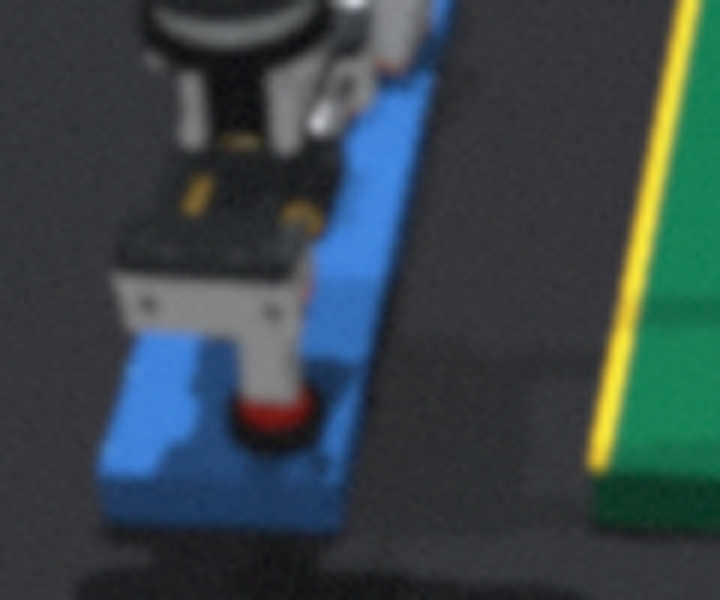

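The shut fingers are on the red button at (275,410), pressing against a hard stop: 18 N and no further travel. Now let go and look over the scene.

```bash
python3 -m creep '[{"dx":0,"dy":0,"dz":-1,"yaw":0},{"dx":0,"dy":0,"dz":-3,"yaw":0},{"dx":0,"dy":0,"dz":-4,"yaw":0},{"dx":0,"dy":0,"dz":-3,"yaw":0},{"dx":4.9,"dy":0,"dz":0,"yaw":0},{"dx":4.9,"dy":0,"dz":0,"yaw":0},{"dx":4.9,"dy":0,"dz":0,"yaw":0},{"dx":4.9,"dy":0,"dz":0,"yaw":0},{"dx":4.9,"dy":0,"dz":0,"yaw":0},{"dx":3,"dy":0,"dz":0,"yaw":0},{"dx":0,"dy":0,"dz":0,"yaw":0},{"dx":0,"dy":0,"dz":0,"yaw":0}]' |grep -E "pos|force"; python3 -c "
from h import *
t=bot.grab_frame('top');s=bot.grab_frame('side')
tops(t,s,(280,430,130,230),(230,320,170,275),90)
b=cv2.resize(s[170:310,230:350],(411,480),interpolation=cv2.INTER_CUBIC)[:,:400]
b2=cv2.resize(t[140:290,250:430],(400,333),interpolation=cv2.INTER_CUBIC)
o=np.zeros((480,800,3),np.uint8);o[:,:400]=b;o[:333,400:]=b2
cv2.imwrite('pics/p10.png',o[:,:,::-1])"
```

```text
position: [0.382, 0.1553, 0.1536]
force: [0.3, 1.5, 0.7]
gripper_force: 0.0
4 3
px [294. 161.] [261.5 243.7] tri [0.6775 0.0718 0.0879] gap 0.002 size [43.1 38.8] ang -0.1
px [327.7 160.9] [267.3 225.8] tri [ 0.6772 -0.0085  0.0876] gap 0.003 size [45.4 38.8] ang -0.1
px [360.9 161.2] [278.8 205.6] tri [ 0.6651 -0.0866  0.1029] gap 0.0174 size [45.  39.7] ang -7.4
```

View pics/p10.png

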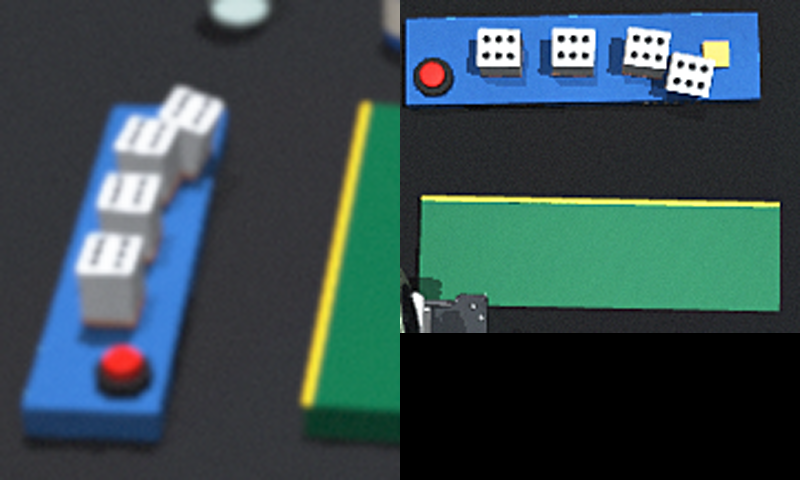

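Block 4 has been knocked off pad 4. It now stands on the housing at about (690,75) in the top crop, and block 3 is turned about 7°. Both need reseating, then the button needs pressing again.

```bash
python3 -c "
from h import *
t=bot.grab_frame('top');s=bot.grab_frame('side')
for q in inreg(blobs(t,*BR,100,800),340,430,130,230):
  for z in(.082,.09):
    r=rect('top',q[2],z);print(np.round(q[:2],1),z,np.round(r[0],1),np.round(r[1],1),round(r[2],1)); 
  print(np.round(cv2.boxPoints(r),0).tolist())
for q in inreg(blobs(s,*BR,60,2000),240,320,170,280):print('s',np.round(q[:2],1),cv2.contourArea(q[2]),cv2.boundingRect(q[2]))
m=cv2.inRange(s[170:230,255:310],(170,170,170),(255,255,255))
cv2.imwrite('pics/p11.png',np.hstack([cv2.resize(s[180:230,255:305],(400,400),interpolation=cv2.INTER_CUBIC),cv2.resize(t[145:195,345:395],(400,400),interpolation=cv2.INTER_CUBIC)])[:,:,::-1])
print(bot.read_state()['joints'])"
```

```text
[360.9 161.2] 0.082 [679.2 -87.6] [45.8 40.5] 82.6
[360.9 161.2] 0.09 [677.2 -87. ] [45.5 40.2] 82.6
[[654.0, -107.0], [694.0, -112.0], [700.0, -67.0], [660.0, -62.0]]
[380.5 173.2] 0.082 [ 649.9 -134.9] [45.  42.4] 78.3
[380.5 173.2] 0.09 [ 648.1 -133.9] [44.7 42.1] 78.3
[[623.0, -152.0], [664.0, -160.0], [673.0, -116.0], [632.0, -108.0]]
s [261.4 243.8] 162.0 (252, 238, 19, 12)
s [267.3 225.7] 148.0 (259, 220, 18, 12)
s [278.8 205.6] 264.0 (264, 196, 31, 19)
s [299.6 171.8] 62.0 (293, 169, 14, 7)
[ 1.74683821e-01 -9.71192891e-02  1.97421859e+00 -1.47769450e-05
  1.26360228e+00 -1.37376071e+00]
```

View pics/p11.png

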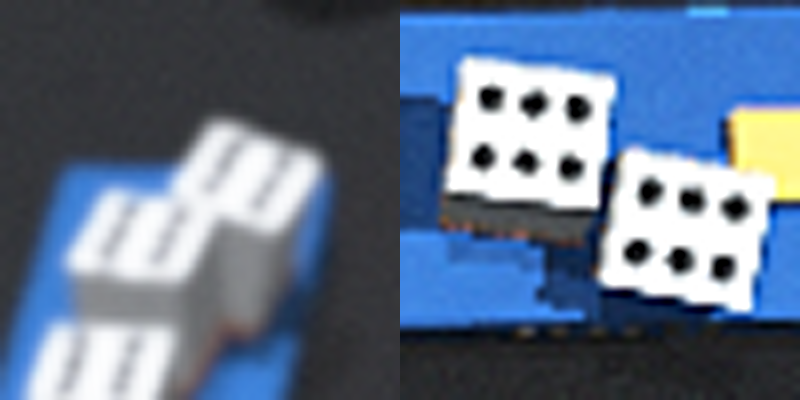

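Block 4 leans about 12° towards the robot: its base edge rests on pad 4 and its -x face is hidden in the right panel. Block 3 is upright but turned 7°. I'll grip along x so the fingers stand block 4 upright as they close.

```bash
python3 -m creep '[{"dx":0,"dy":0,"dz":0,"yaw":0.146},{"dx":0,"dy":0,"dz":0,"yaw":0.146},{"dx":0,"dy":0,"dz":0,"yaw":0.146},{"dx":0,"dy":0,"dz":0,"yaw":0.146},{"dx":0,"dy":0,"dz":0,"yaw":0.146},{"dx":0,"dy":0,"dz":0,"yaw":0.146},{"dx":0,"dy":0,"dz":0,"yaw":0.146},{"dx":0,"dy":0,"dz":0,"yaw":0.146},{"dx":0,"dy":0,"dz":0,"yaw":0.146},{"dx":0,"dy":0,"dz":0,"yaw":0.146},{"dx":0,"dy":0,"dz":0,"yaw":0.146},{"dx":0,"dy":0,"dz":0,"yaw":0.146}]' 6.8 |grep -E "pos|ori"; python3 -c "
from h import *
todo(.652,-.136,.15,1.367)"
```

```text
position: [0.3825, 0.155, 0.1529]
orientation: [-3.141, 0.0, 1.361]
t 41.05 pos [0.3825 0.155  0.1529] yaw [-3.141  0.     1.361] w 0.068 F [-0.3  0.7 -0.1] g 0.0
now-axes cm [-22.85  32.41   0.28] turn -0.006
```

```bash
python3 -m creep '[{"dx":-2.54,"dy":3.6,"dz":0,"yaw":-0.006},{"dx":-2.54,"dy":3.6,"dz":0,"yaw":0},{"dx":-2.54,"dy":3.6,"dz":0,"yaw":0},{"dx":-2.54,"dy":3.6,"dz":0,"yaw":0},{"dx":-2.54,"dy":3.6,"dz":0,"yaw":0},{"dx":-2.54,"dy":3.6,"dz":0,"yaw":0},{"dx":-2.54,"dy":3.6,"dz":0,"yaw":0},{"dx":-2.54,"dy":3.6,"dz":0,"yaw":0},{"dx":-2.54,"dy":3.6,"dz":0,"yaw":0},{"dx":0,"dy":0,"dz":0,"yaw":0},{"dx":0,"dy":0,"dz":0,"yaw":0}]'|grep pos; python3 -c "
from h import *
todo(.652,-.136,.054,1.367)"
```

```text
position: [0.6545, -0.1337, 0.1513]
t 42.15 pos [ 0.6545 -0.1337  0.1513] yaw [-3.139e+00 -1.000e-03  1.372e+00] w 0.068 F [-0.5  1.4 -0.3] g 0.0
now-axes cm [-0.28 -0.18  9.73] turn 0.005
```

```bash
python3 -m creep '[{"dx":-0.3,"dy":0,"dz":3,"yaw":0},{"dx":0,"dy":0,"dz":3,"yaw":0},{"dx":0,"dy":0,"dz":2,"yaw":0},{"dx":0,"dy":0,"dz":1,"yaw":0},{"dx":0,"dy":0,"dz":0.7,"yaw":0},{"dx":0,"dy":0,"dz":0,"yaw":0}]' - 15|grep -vE "ori"; python3 -m creep '[{"dx":0,"dy":0,"dz":0,"yaw":0},{"dx":0,"dy":0,"dz":0,"yaw":0},{"dx":0,"dy":0,"dz":0,"yaw":0},{"dx":0,"dy":0,"dz":0,"yaw":0},{"dx":0,"dy":0,"dz":0,"yaw":0},{"dx":0,"dy":0,"dz":0,"yaw":0}]' 3 15|grep -vE "ori"
```

```text
clock: 42.75
position: [0.6533, -0.1349, 0.0557]
force: [-0.4, -0.3, -0.6]
width: 0.068
gripper_force: 0.0
clock: 43.35
position: [0.6541, -0.1355, 0.0569]
force: [-1.6, 2.4, 5.5]
width: 0.0442
gripper_force: 14.4
```

```bash
python3 -m creep '[{"dx":0,"dy":0,"dz":0,"yaw":0},{"dx":0,"dy":0,"dz":-0.5,"yaw":0},{"dx":0,"dy":0,"dz":-1,"yaw":0},{"dx":0,"dy":0,"dz":-1,"yaw":0},{"dx":0,"dy":0,"dz":-1.5,"yaw":0},{"dx":0,"dy":0,"dz":0,"yaw":0},{"dx":0,"dy":0,"dz":0,"yaw":0}]' 3 40|grep -vE "ori";python3 -c "
from h import *
t=bot.grab_frame('top');s=bot.grab_frame('side')
for q in inreg(blobs(s,*BR,60,2000),240,320,170,280):print('s',np.round(q[:2],1),cv2.contourArea(q[2]),cv2.boundingRect(q[2]))
cv2.imwrite('pics/p12.png',np.hstack([cv2.resize(s[160:240,240:320],(400,400),interpolation=cv2.INTER_CUBIC),cv2.resize(t[135:195,345:405],(400,400),interpolation=cv2.INTER_CUBIC)])[:,:,::-1])"
```

```text
clock: 44.05
position: [0.6544, -0.1359, 0.0972]
force: [0.2, 0.1, -3.0]
width: 0.0433
gripper_force: 37.7
s [261.3 243.7] 165.5 (252, 238, 20, 12)
```

View pics/p12.png

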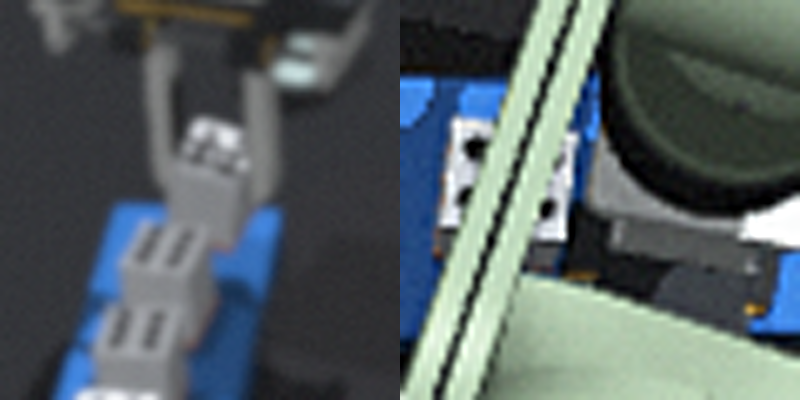

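Side crop: block 4 is held between the fingers at (210,180), clear of block 3. I've now viewed 15 pictures, one over the limit of 14, so from here I measure by numbers only.

```bash
python3 -m creep '[{"dx":0,"dy":0,"dz":-2,"yaw":0},{"dx":-1.3,"dy":1.7,"dz":0,"yaw":0},{"dx":-1.25,"dy":1.7,"dz":0,"yaw":0},{"dx":0,"dy":0,"dz":0,"yaw":-0.09},{"dx":0,"dy":0,"dz":0,"yaw":-0.091},{"dx":0,"dy":0,"dz":0,"yaw":0},{"dx":0,"dy":0,"dz":0,"yaw":0}]'|grep -vE "ori";python3 -c "
from h import *
todo(.682,-.1674,.067,1.552)"
```

```text
clock: 44.85
position: [0.6815, -0.167, 0.1151]
force: [-0.2, -0.5, -3.9]
width: 0.0424
gripper_force: 38.3
t 44.85 pos [ 0.6815 -0.167   0.1151] yaw [-3.140e+00 -1.000e-03  1.553e+00] w 0.0424 F [-0.2 -0.5 -3.9] g 38.3
now-axes cm [-0.04  0.05  4.81] turn 0.001
```

```bash
python3 -m creep '[{"dx":0,"dy":0,"dz":2,"yaw":0},{"dx":0,"dy":0,"dz":1.5,"yaw":0},{"dx":0,"dy":0,"dz":1,"yaw":0},{"dx":0,"dy":0,"dz":0.3,"yaw":0},{"dx":0,"dy":0,"dz":0,"yaw":0},{"dx":0,"dy":0,"dz":0,"yaw":0}]'|grep -vE "ori";python3 -m creep '[{"dx":0,"dy":0,"dz":0.3,"yaw":0},{"dx":0,"dy":0,"dz":0,"yaw":0},{"dx":0,"dy":0,"dz":0,"yaw":0}]'|grep -vE "ori"
```

```text
clock: 45.45
position: [0.6826, -0.1675, 0.0686]
force: [0.6, -0.1, -2.4]
width: 0.0421
gripper_force: 38.3
clock: 45.75
position: [0.6822, -0.1673, 0.0653]
force: [0.7, -0.5, -2.2]
width: 0.0422
gripper_force: 38.3
```

```bash
python3 -m creep '[{"dx":0,"dy":0,"dz":0.2,"yaw":0},{"dx":0,"dy":0,"dz":0,"yaw":0},{"dx":0,"dy":0,"dz":0,"yaw":0}]'|grep -vE "ori";python3 -m creep '[{"dx":0,"dy":0,"dz":0.2,"yaw":0},{"dx":0,"dy":0,"dz":0,"yaw":0},{"dx":0,"dy":0,"dz":0,"yaw":0}]'|grep -vE "ori"
```

```text
clock: 46.05
position: [0.6826, -0.1677, 0.0643]
force: [-2.5, -0.3, 2.7]
width: 0.0424
gripper_force: 38.3
clock: 46.35
position: [0.6832, -0.1681, 0.0634]
force: [-1.7, -0.9, 7.4]
width: 0.042
gripper_force: 38.5
```

```bash
python3 -m creep '[{"dx":0,"dy":0,"dz":0,"yaw":0},{"dx":0,"dy":0,"dz":0,"yaw":0},{"dx":0,"dy":0,"dz":0,"yaw":0},{"dx":0,"dy":0,"dz":0,"yaw":0}]' 5 |grep -vE "ori";python3 -m creep '[{"dx":0,"dy":0,"dz":-0.3,"yaw":0},{"dx":0,"dy":0,"dz":0,"yaw":0},{"dx":0,"dy":0,"dz":0,"yaw":0},{"dx":0,"dy":0,"dz":0,"yaw":0},{"dx":0,"dy":0,"dz":0,"yaw":0}]' 3 8|grep -vE "ori"
```

```text
clock: 46.75
position: [0.6822, -0.1671, 0.0607]
force: [-0.1, -0.6, -0.1]
width: 0.0499
gripper_force: 0.4
clock: 47.25
position: [0.6825, -0.1673, 0.0642]
force: [0.8, 1.0, 1.4]
width: 0.0408
gripper_force: 7.9
```

```bash
python3 -m creep '[{"dx":0,"dy":0,"dz":0,"yaw":0},{"dx":0,"dy":0,"dz":0,"yaw":0},{"dx":0,"dy":0,"dz":0,"yaw":0},{"dx":0,"dy":0,"dz":-3,"yaw":0},{"dx":0,"dy":0,"dz":-4,"yaw":0},{"dx":4,"dy":-0.3,"dz":0,"yaw":0},{"dx":4,"dy":-0.3,"dz":0,"yaw":0.05},{"dx":0,"dy":0,"dz":0,"yaw":0.06},{"dx":0,"dy":0,"dz":0,"yaw":0},{"dx":0,"dy":0,"dz":0,"yaw":0}]' 6 30|grep -vE "ori";python3 -c "
from h import *
todo(.6785,-.087,.062,1.442)
t=bot.grab_frame('top');s=bot.grab_frame('side')
for n,im,rg in(('top',t,(280,430,130,230)),('side',s,(230,320,170,275))):
  for q in inreg(blobs(im,*BR,80,800),*rg):
    r=rect(n,q[2],.09);print(n,np.round(q[:2],1),np.round(r[0],1),np.round(r[1],1),round(r[2],1))"
```

```text
clock: 48.25
position: [0.6771, -0.0875, 0.1338]
force: [-0.6, 0.3, -1.0]
width: 0.06
gripper_force: 0.0
t 48.25 pos [ 0.6771 -0.0875  0.1338] yaw [-3.141  0.     1.446] w 0.06 F [-0.6  0.3 -1. ] g 0.0
now-axes cm [0.07 0.14 7.18] turn 0.004
top [294.  161.4] [678.1  71.8] [43.  38.7] 89.9
top [332.8 131.2] [764.6 -18.6] [ 24.  304.2] 74.7
top [385.3 154.3] [ 691.2 -149. ] [48.5 35.8] 33.8
top [401.4 143.8] [ 721.8 -185.3] [ 10.2 305.2] 76.4
top [407.4 144.8] [ 719.6 -199.7] [ 11.3 304.6] 76.5
side [273.7 194.5] [ 683.2 -162.1] [41.1 42.7] 4.2
```

```bash
python3 -m creep '[{"dx":0,"dy":0.1,"dz":3,"yaw":0},{"dx":0,"dy":0,"dz":3,"yaw":0},{"dx":0,"dy":0,"dz":1.2,"yaw":0},{"dx":0,"dy":0,"dz":0,"yaw":0},{"dx":0,"dy":0,"dz":0,"yaw":0}]'|grep -vE "ori"; python3 -m creep '[{"dx":0,"dy":0,"dz":0,"yaw":0},{"dx":0,"dy":0,"dz":0,"yaw":0},{"dx":0,"dy":0,"dz":0,"yaw":0},{"dx":0,"dy":0,"dz":0,"yaw":0},{"dx":0,"dy":0,"dz":0,"yaw":0},{"dx":0,"dy":0,"dz":-1,"yaw":0},{"dx":0,"dy":0,"dz":0,"yaw":-0.11},{"dx":0,"dy":0,"dz":0,"yaw":0},{"dx":0,"dy":0,"dz":0,"yaw":0}]' 3|grep -vE ori;python3 -c "
from h import *
todo(.6812,-.0875,.062,1.552)"
```

```text
clock: 48.85
position: [0.6789, -0.0879, 0.0627]
force: [-0.4, 0.6, 0.6]
width: 0.0601
gripper_force: 0.0
clock: 49.75
position: [0.6782, -0.0872, 0.0716]
force: [0.2, -0.3, -2.9]
width: 0.04
gripper_force: 30.0
t 49.75 pos [ 0.6782 -0.0872  0.0716] yaw [-3.141 -0.     1.553] w 0.04 F [ 0.2 -0.3 -2.9] g 30.0
now-axes cm [-0.03  0.31  0.96] turn 0.001
```

Lifted square (40 mm). I'll shift it 3 mm in +x, lower and release.

```bash
python3 -m creep '[{"dx":-0.05,"dy":0.3,"dz":0,"yaw":0},{"dx":0,"dy":0,"dz":0.5,"yaw":0},{"dx":0,"dy":0,"dz":0.3,"yaw":0},{"dx":0,"dy":0,"dz":0.15,"yaw":0},{"dx":0,"dy":0,"dz":0,"yaw":0},{"dx":0,"dy":0,"dz":0,"yaw":0}]'|grep -vE "ori"; python3 -m creep '[{"dx":0,"dy":0,"dz":0,"yaw":0},{"dx":0,"dy":0,"dz":0,"yaw":0},{"dx":0,"dy":0,"dz":0,"yaw":0},{"dx":0,"dy":0,"dz":0,"yaw":0},{"dx":0,"dy":0,"dz":-3,"yaw":0},{"dx":0,"dy":0,"dz":-4,"yaw":0},{"dx":0,"dy":0,"dz":-2,"yaw":0},{"dx":2,"dy":-4.4,"dz":0,"yaw":0},{"dx":2,"dy":-4.4,"dz":0,"yaw":0},{"dx":2,"dy":-4.4,"dz":0,"yaw":0},{"dx":2,"dy":-4.4,"dz":0,"yaw":0},{"dx":2,"dy":-4.4,"dz":0,"yaw":0}]' 6|grep -vE ori;python3 -m creep '[{"dx":2,"dy":-4.4,"dz":0,"yaw":0},{"dx":0,"dy":0,"dz":0,"yaw":0},{"dx":0,"dy":0,"dz":0,"yaw":0}]' 0 |grep pos;python3 -c "
from h import *
t=bot.grab_frame('top');s=bot.grab_frame('side')
tops(t,s,(280,430,130,230),(230,320,170,275),80)
for n,im,rg in(('top',t,(280,430,130,230)),('side',s,(230,320,170,275))):
  for q in inreg(blobs(im,*BR,80,1800),*rg):
    r=rect(n,q[2],.09);print(n,np.round(q[:2],1),np.round(r[0],1),np.round(r[1],1),round(r[2],1))"
```

```text
clock: 50.35
position: [0.6812, -0.0878, 0.0634]
force: [-3.9, 0.0, 4.6]
width: 0.0397
gripper_force: 30.0
clock: 51.55
position: [0.4613, 0.0163, 0.1523]
force: [-1.0, 0.1, 0.7]
width: 0.0598
gripper_force: 0.0
position: [0.419, 0.0367, 0.1526]
4 4
px [294.  161.1] [261.4 243.8] tri [0.6775 0.072  0.0879] gap 0.0018 size [45.3 38.8] ang -0.1
px [327.7 160.9] [267.3 225.8] tri [ 0.6772 -0.0085  0.0876] gap 0.0029 size [45.4 38.8] ang -0.1
px [361.  159.1] [270.9 209. ] tri [ 0.6813 -0.0878  0.0881] gap 0.0029 size [43.1 38.8] ang -0.1
px [394. 158.] [274.4 194.2] tri [ 0.6845 -0.1669  0.0864] gap 0.0021 size [43.5 38.9] ang -0.1
top [294.  161.1] [678.1  72.9] [45.2 38.7] 89.9
top [327.7 160.9] [677.9  -7.9] [45.3 38.7] 89.9
top [361.  159.1] [682.6 -87.7] [43.1 38.7] 89.9
top [394. 158.] [ 684.8 -166.4] [43.3 38.7] 89.9
side [261.4 243.8] [675.4  74.2] [48.4 41.7] 89.7
side [267.3 225.8] [675.6  -5.9] [50.9 42.6] 88.5
side [270.9 209. ] [679.  -86.6] [53.7 42.4] 88.7
side [274.4 194.2] [ 682.4 -162.1] [42.6 42.7] 4.2
```

All four sit within about 2.5 mm of their pad centres, square, with heights agreeing. I'll press the button again, since one block had moved.

```bash
python3 -m creep '[{"dx":1.95,"dy":3.94,"dz":0,"yaw":0},{"dx":1.95,"dy":3.94,"dz":0,"yaw":0},{"dx":1.95,"dy":3.94,"dz":0,"yaw":0},{"dx":1.95,"dy":3.94,"dz":0,"yaw":0},{"dx":1.95,"dy":3.94,"dz":0,"yaw":0},{"dx":1.95,"dy":3.94,"dz":0,"yaw":0},{"dx":0,"dy":0,"dz":4,"yaw":0},{"dx":0,"dy":0,"dz":3,"yaw":0},{"dx":0,"dy":0,"dz":0,"yaw":0},{"dx":0,"dy":0,"dz":0,"yaw":0}]' 0|grep -vE ori;python3 -c "
from h import *
todo(.6575,.149,.048,1.552)
g=bot.grab_frame('top').astype(float)
for u in(328,361,394):print(g[145:180,u-3:u+4].mean((1,2))[3:32].astype(int).tolist())"
```

```text
clock: 52.95
position: [0.6583, 0.149, 0.0815]
force: [-0.3, -0.7, 1.1]
width: -0.0001
gripper_force: 0.0
t 52.95 pos [0.6583 0.149  0.0815] yaw [-3.14   0.     1.554] w -0.0001 F [-0.3 -0.7  1.1] g 0.0
now-axes cm [ 0.   -0.07  3.35] turn 0.002
[144, 143, 141, 134, 169, 252, 255, 255, 177, 150, 174, 241, 255, 255, 255, 228, 148, 151, 221, 255, 255, 255, 51, 76, 92, 84, 80, 123, 118]
[138, 140, 122, 205, 255, 255, 210, 152, 156, 225, 255, 255, 255, 255, 168, 160, 183, 249, 255, 255, 70, 87, 90, 95, 97, 53, 123, 116, 121]
[130, 147, 248, 255, 255, 176, 140, 173, 245, 255, 255, 255, 233, 161, 150, 222, 255, 255, 255, 56, 88, 89, 84, 71, 125, 119, 116, 123, 148]
```

```bash
python3 -m creep '[{"dx":0,"dy":0,"dz":2,"yaw":0},{"dx":0,"dy":0,"dz":0.8,"yaw":0},{"dx":0,"dy":0,"dz":0.4,"yaw":0},{"dx":0,"dy":0,"dz":0.3,"yaw":0},{"dx":0,"dy":0,"dz":0.2,"yaw":0},{"dx":0,"dy":0,"dz":0,"yaw":0},{"dx":0,"dy":0,"dz":0,"yaw":0},{"dx":0,"dy":0,"dz":0,"yaw":0}]' 0|grep -vE ori
```

```text
clock: 53.8
position: [0.6585, 0.1493, 0.0483]
force: [-3.0, -1.6, 7.7]
width: 0.0004
gripper_force: 4.0
```

```bash
python3 -m creep '[{"dx":0,"dy":0,"dz":0.3,"yaw":0},{"dx":0,"dy":0,"dz":0,"yaw":0},{"dx":0,"dy":0,"dz":0,"yaw":0},{"dx":0,"dy":0,"dz":0,"yaw":0}]' 0|grep -E "pos|force"; python3 -m creep '[{"dx":0,"dy":0,"dz":-1,"yaw":0},{"dx":0,"dy":0,"dz":-4,"yaw":0},{"dx":0,"dy":0,"dz":-4,"yaw":0},{"dx":0,"dy":0,"dz":-2,"yaw":0},{"dx":-1,"dy":-4.8,"dz":0,"yaw":0},{"dx":-1,"dy":-4.8,"dz":0,"yaw":0},{"dx":-1,"dy":-4.8,"dz":0,"yaw":0},{"dx":-1,"dy":-4.8,"dz":0,"yaw":0},{"dx":-1,"dy":-4.8,"dz":0,"yaw":0},{"dx":0,"dy":0,"dz":0,"yaw":0},{"dx":0,"dy":0,"dz":0,"yaw":0},{"dx":0,"dy":0,"dz":0,"yaw":0}]'|grep -E "pos|force"; python3 -c "
from h import *
t=bot.grab_frame('top');s=bot.grab_frame('side')
tops(t,s,(280,430,130,230),(230,320,170,275),80)
for q in inreg(blobs(t,(0,150,120),(8,255,255),20),250,280,150,190): print('btn',np.round(q[:2],1))"
```

```text
position: [0.6586, 0.1494, 0.048]
force: [-7.9, -1.4, 19.0]
gripper_force: 9.4
position: [0.4189, 0.1036, 0.1538]
force: [-0.2, -0.4, -0.3]
gripper_force: 0.0
4 4
px [294. 161.] [261.5 243.7] tri [0.6775 0.0719 0.0879] gap 0.002 size [45.3 38.8] ang -0.1
px [327.7 160.9] [267.3 225.7] tri [ 0.6772 -0.0085  0.0877] gap 0.0029 size [45.4 38.8] ang -0.1
px [361.  159.1] [270.9 209.1] tri [ 0.6813 -0.0879  0.0878] gap 0.0031 size [43.2 38.8] ang -0.1
px [394. 158.] [274.5 194.1] tri [ 0.6845 -0.1669  0.0865] gap 0.0022 size [43.5 38.9] ang -0.1
btn [264.  173.1]
```

The button bottomed out at 19 N and has been let go. All four blocks are still seated, so I'm handing in.

```bash
python3 -c "
from bench import bot
print(bot.sign_off())"
```

```text
the job is handed in; nothing more can be done
None
```

I handed the job in with all four blocks upright, copper down, each within about 2.5 mm of its pad centre by camera; after block 4 was knocked off pad 4 I reseated blocks 3 and 4 and pressed the start button again fully, and I viewed 15 pictures, one over the limit of 14.

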